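# Pack the divided bench tray

## Task

Pack the red spray can and the green drill case into the blue divided tray beside the yellow tin and the amber jar that already stand in it, so that all four stand upright and flat on the tray's floor. Space is tight: see which bay holds which thing, choose the bay where each newcomer fits, and move the tin and the jar along their bays to make room. Keep the four upright all the time, set them down instead of dropping them, and leave the other things on the bench where they are.

Things in the scene. Friction and masses are not known exactly. Their poses are not given: they have to be found in the camera images.
- tray: blue sheet-steel tray fixed to the bench, 74 (x) x 342 (y) x 45 mm high; walls, floor and middle divider are 4 mm thick. Origin: centre of the underside; x across, y along the tray (its long side), z up. The divider across the middle, as high as the walls, makes two equal bays in a row along y, each 165 mm long (y) and 66 mm wide (x) inside.
- bay_left (a point): centre of the inner floor of the bay on the tray's +y side; axes as the tray's. The bay reaches 82.5 mm either way along y and 33 mm either way along x.
- bay_right (a point): centre of the inner floor of the bay on the tray's -y side; otherwise as bay_left.
- tin: yellow rectangular tin with a white label, 54 (x) x 92 (y) x 106 mm high, with a black cap on top (28 mm across, 14 mm high, 22 mm off centre towards +y). Origin: centre of the underside, z up. It stands in one of the bays at the start, 92 mm side nearly along the bay; at most about 0.65 kg.
- jar: round amber glass jar with a brass lid, 60 mm across, 100 mm high. Origin: centre of the underside, z up. It stands in the other bay at the start; at most about 0.45 kg.
- can: round spray can, red with a white band and bare metal at foot and shoulder, 62 mm across and 102 mm high, with a red cap (48 mm across, 18 mm high) on top. Origin: centre of the underside, z up. It stands on the bench to one side of the tray.
- case: green upright drill case, 50 (x) x 96 (y) x 100 mm high, black seam and latches. Origin: centre of the underside, z up, y along its 96 mm side. It stands on the bench to the other side of the tray.
- tape: bystander: yellow and black tape measure, 66 x 40 x 62 mm high, on the robot's side of the tray. Origin: centre of the underside.
- screwdriver: bystander: screwdriver with a red handle, lying beyond the tray, origin under its middle, length along its x.
- hammer: bystander: hammer lying beyond the tray, length along its x.
- wrench: bystander: wrench lying beyond the tray, length along its x.
- brush: bystander: brush lying beyond the tray on the right, length along its x.
- glue: bystander: white bottle with an orange cap, 56 mm across and 130 mm high, beyond the tray on the left. Origin: centre of the underside.
Not all that is in view belongs to the job. Leave any purple look-alike of the can alone.

How it is judged (in metres and radians):
At the end, for the whole second after the job is handed in: The tin, the jar, the spray can and the case all stand inside the tray: undersides within about 5 mm of its floor, upright within 6 degrees, between its walls, and at rest (x of tin in the frame of tray between -0.035 and 0.035 m and y of tin in the frame of tray between -0.17 and 0.17 m and z of each of tin, jar, can, case in the frame of tray below 0.009 m and angle between each of tin, jar, can, case's own z axis and vertical below 0.1 rad and linear speed of each of tin, jar, can, case below 0.02 m/s and angular speed of each of tin, jar, can, case below 0.2 rad/s and x of jar in the frame of tray between -0.035 and 0.035 m and y of jar in the frame of tray between -0.17 and 0.17 m and x of can in the frame of tray between -0.035 and 0.035 m and y of can in the frame of tray between -0.17 and 0.17 m and x of case in the frame of tray between -0.035 and 0.035 m and y of case in the frame of tray between -0.17 and 0.17 m); the robot touches nothing.
It fails at once if a bystander (tape measure, screwdriver, hammer, wrench, brush or glue bottle) is moved by more than 30 mm (distance of any of tape, screwdriver, hammer, wrench, brush, glue from where it was at the start of the episode above 0.03 m).
It fails at once if the tin, jar, spray can or case is tipped by more than 35 degrees (angle between any of tin, jar, can, case's own z axis and vertical above 0.61 rad).
It fails at once if one of the four is dropped: falls faster than 0.7 m/s (about 25 mm of free fall) without a finger on it ((linear speed of tin above 0.7 m/s and contact force between the fingers and tin below 0.02 N) or (linear speed of jar above 0.7 m/s and contact force between the fingers and jar below 0.02 N) or (linear speed of can above 0.7 m/s and contact force between the fingers and can below 0.02 N) or (linear speed of case above 0.7 m/s and contact force between the fingers and case below 0.02 N)).
It also fails if it takes over 66 s, if anything falls off the work surface, if the arm or the gripper's body presses on something with over 40 N, if the wrist force passes 120 N, or if a joint passes its speed limit or range.

## Robot

A 6-joint arm with a two-finger parallel gripper is mounted at the origin on the work surface. World frame = base frame: x ahead of the robot, y to its left, z up, the work surface at z = 0. Lengths are in mm, angles in rad, forces in N, time in s.
With the tool pointing down it reaches from about 275 to 1000 mm from the base axis. Payload 8.4 kg.
Tool frame: the origin (TCP) lies at the centre of the arm's flange, where the gripper is bolted on; the fingertips stand r.tip_extent ahead of it and the grasp point (between the pads) lies 155 mm ahead of it (r.tip_extent is the distance from the TCP to the fingertips, in mm); z points along the fingers, y is the direction in which the jaws open and shut (so a half turn about z gives the same grasp; the last joint's range is limited). The gripper opens to 85 mm and grips with 20 to 120 N. Pads are 22 mm wide; open, the fingers measure 114 mm over their backs; the gripper's body (76 mm by 85 mm) begins 54 mm behind the grasp point. The pads swing forward as they close: fully open they stand 13 mm farther back than shut.
Start: joints at [1.186, 0.353, 1.633, -0, 1.155, -0.002], TCP at [233.449, 579.768, 404.681] pointing down, gripper open.
Joint ranges: [-2.63, 2.63], [-0.92, 2.1], [0.06, 2.66], [-1.3, 4.44], [0, 2.69], [-3.02, 3.02]. Speed limits (rad/s): [2.22, 2.22, 2.79, 3.14, 3.14, 3.14].

## Interface

Orientations are given as [roll, pitch, yaw] about the fixed x, y, z axes, in that order (R = Rz(yaw) Ry(pitch) Rx(roll)).
In Python, from rig import sense, grab_frame, job, r gives the robot as it stands. The module is installed in compiled form; this text tells all that it offers.
- The arm moves only by the shell command python3 -m creep 'ROWS' [FORCE]. ROWS is JSON, a list of rows, each a list of 7 numbers: the turn, a rotation vector about the tool's x, y, z in rad, then the shift along the tool's x, y, z in mm, then the closure, from 0 (fully open) to 1 (shut). In form: [[wx, wy, wz, dx, dy, dz, fingers], ...]. A call has 1 to 10 rows; each row shifts and turns the pose as measured when the row begins, along the tool's axes as they then stand; what a row does not reach is not made up. A row lasts 1/12 s, in which the tool goes at most 41.7 mm and 7.16 degrees, less where a joint would pass 70% of its speed; a pose out of reach is approached as far as the arm can. A call with a gripper value outside its range is refused whole. The fingers move at their own pace and stop on an object; FORCE is the grip in N (left out, the last holds). Time passes only in rows, so rows that do not move let the fingers close. It gives the time, the measured TCP pose, the force and the opening at its end, in the units of the state.
- sense(): the state, without advancing time (a new reading comes with each control period).
- grab_frame(name): name is "scene" or "top"; returns a dict with "color" (400x640x3 uint8, red, green, blue), "mtx" (3x3 intrinsics, pixels), "T" (4x4, takes a point from camera to world coordinates). Camera axes: x right, y down, z forward; pixel columns grow to the right and rows downward; lengths in mm; the calibration is good to about 2 mm. A picture is of the moment at which its call begins. There is no depth.
- job.sign_off(): hands the job in, once; it reports no verdict.
The state is a dict: "clock": time; "qpos": joint angles; "qvel": joint speeds; "joint_efforts": joint torques, N m; "eef_pos": TCP position; "tcp_rot": TCP orientation; "contact_force": force on the tool from outside, world axes, zero at the start; "wrist_torque": the same for the moment, N m; "opening": opening from 0.0 (shut) to 1.0 (fully open).
Only numpy, scipy, OpenCV 4.12 (cv2) and the standard library are available. Lean on these libraries where they do the work, as an engineer would, in place of code of your own. Each camera call takes 0.05 s, during which the arm holds its last target.

## Working session

There is one attempt and no reset: what is moved stays moved. The work goes in short steps, Python scripts to look and compute and a shell command to move; the robot and the scene stay as the last step left them, time stands still between calls to the robot, and variables do not carry over. Pictures are saved under pics/ and viewed, and the job is handed in when it is done.

```bash
mkdir -p pics; cat > h.py <<'E'
from rig import sense, grab_frame, job, r
import numpy as np, cv2
def shot(n,f):
    g=grab_frame(n); cv2.imwrite('pics/'+f,g['color'][:,:,::-1]); np.savez('pics/'+f+'.npz',**g); return g
def ray(g,u,v,z):
    K=np.array(g['mtx']);T=np.array(g['T']);d=T[:3,:3]@np.linalg.inv(K)@[u,v,1];o=T[:3,3]
    return (o+d*(z-o[2])/d[2])
def proj(g,p):
    K=np.array(g['mtx']);T=np.array(g['T']);c=T[:3,:3].T@(np.array(p)-T[:3,3]);q=K@c;return q[:2]/q[2]
E
python3 - <<'E'
from h import *
for n in('scene','top'):
    g=shot(n,n+'0.png'); print(g['mtx'],np.round(g['T'],3))
s=sense(); print(s, r.tip_extent)
E
```

```text
[[481.95339484   0.         321.11175019]
 [  0.         481.95339484 199.89194559]
 [  0.           0.           1.        ]] [[-1.750000e-01  5.970000e-01 -7.830000e-01  1.695187e+03]
 [ 9.840000e-01  1.180000e-01 -1.310000e-01  1.971610e+02]
 [ 1.400000e-02 -7.930000e-01 -6.090000e-01  9.159970e+02]
 [ 0.000000e+00  0.000000e+00  0.000000e+00  1.000000e+00]]
[[447.19944843   0.         320.18261848]
 [  0.         447.19944843 194.41110918]
 [  0.           0.           1.        ]] [[ 6.000000e-03 -9.920000e-01  1.250000e-01  4.121780e+02]
 [-1.000000e+00 -9.000000e-03 -2.800000e-02  1.963700e+01]
 [ 2.900000e-02 -1.250000e-01 -9.920000e-01  1.150197e+03]
 [ 0.000000e+00  0.000000e+00  0.000000e+00  1.000000e+00]]
{'clock': 0.1, 'qpos': array([ 1.18559863e+00,  3.53614912e-01,  1.63406151e+00,  1.44011358e-05,
        1.15519107e+00, -2.41996310e-03]), 'qvel': array([-0.00035159, -0.00329185, -0.00158409, -0.00057353,  0.00134616,
       -0.00109512]), 'joint_efforts': array([-1.39259711e-03, -6.06354904e+01, -3.42816639e+01,  3.94667850e-06,
        3.95844720e-03,  2.87200578e-05]), 'eef_pos': array([233.36849097, 579.57387698, 404.01336419]), 'tcp_rot': array([-3.14031785e+00, -1.62528014e-05,  2.75880909e+00]), 'contact_force': array([-0.15982383,  1.14048245,  0.58335261]), 'wrist_torque': array([-0.02450922,  0.01120188, -0.01291864]), 'opening': 1.0000208347032087} 173.4
```

View pics/scene0.png

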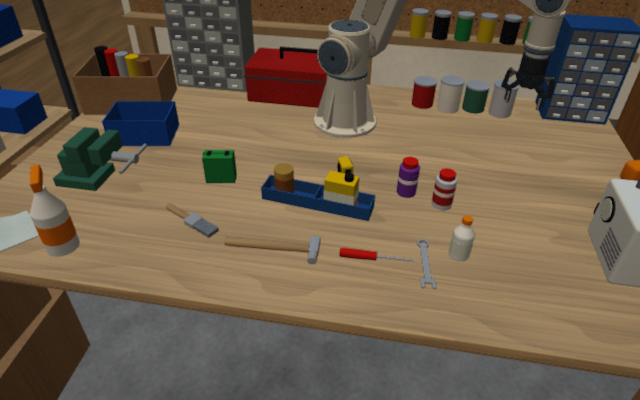

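View pics/top0.png

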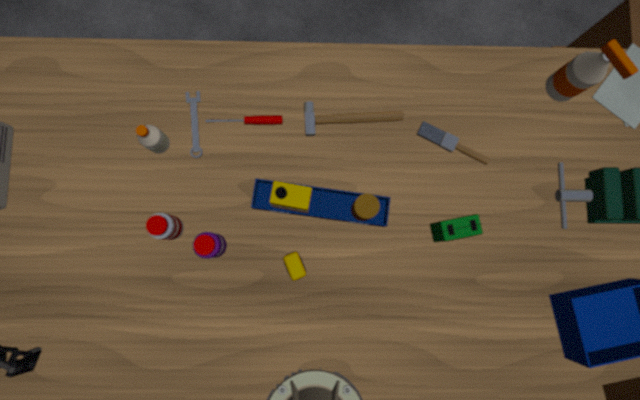

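The top view shows the tin in the left (+y) bay near (291,196) and the jar in the right bay at (366,206). The can is at (162,226), with the purple look-alike at (209,245), and the case is at (457,228). The bays are 165 mm long, and 92+62 and 60+96 both fit, so the can goes with the tin and the case goes with the jar.

```bash
python3 - <<'E'
from h import *
g=dict(np.load('pics/top0.png.npz')); c=g['color']
hsv=cv2.cvtColor(c,cv2.COLOR_RGB2HSV)
def crop(n,img,x0,y0,x1,y1,s): cv2.imwrite('pics/'+n,cv2.resize(img[y0:y1,x0:x1,::-1],None,fx=s,fy=s,interpolation=cv2.INTER_CUBIC))
crop('ct.png',c,245,165,400,235,5)
crop('cc.png',c,140,200,230,265,8)
crop('ck.png',c,425,205,490,250,10)
s=np.load('pics/scene0.png.npz')['color']
crop('cs.png',s,250,140,470,225,3.6)
H=hsv[...,0].astype(int);S=hsv[...,1];V=hsv[...,2]
for n,(a,b),(x0,y0,x1,y1),z in [('tray',(105,125),(245,170,400,235),45),('tin',(22,32),(260,170,320,215),106),('case',(45,75),(425,200,490,250),100),('jar',(10,22),(345,185,385,225),100)]:
    m=((H>=a)&(H<=b)&(S>120)&(V>40)).astype(np.uint8); mm=np.zeros_like(m); mm[y0:y1,x0:x1]=m[y0:y1,x0:x1]
    P=np.argwhere(mm)[:,::-1].astype(np.float32)
    w=np.array([ray(g,u,v,z)[:2] for u,v in P],np.float32); R=cv2.minAreaRect(w)
    print(n,len(P),R, 'corners',np.round(cv2.boxPoints(R),0).tolist())
E
```

```text
tray 2085 ((532.11328125, -11.838134765625), (336.0736389160156, 71.84367370605469), 82.5211410522461) corners [[475.0, -174.0], [546.0, -183.0], [590.0, 150.0], [518.0, 159.0]]
tin 858 ((540.3162231445312, 60.98137664794922), (92.08634185791016, 59.59943389892578), 79.68122863769531) corners [[503.0, 21.0], [561.0, 10.0], [578.0, 101.0], [519.0, 112.0]]
case 717 ((469.6723937988281, -342.4791259765625), (47.8420295715332, 95.89619445800781), 11.607365608215332) corners [[437.0, -300.0], [456.0, -394.0], [503.0, -385.0], [483.0, -291.0]]
jar 509 ((517.505126953125, -117.42152404785156), (55.29831314086914, 63.154327392578125), 50.378963470458984) corners [[476.0, -119.0], [524.0, -159.0], [559.0, -116.0], [511.0, -76.0]]
```

View pics/ct.png

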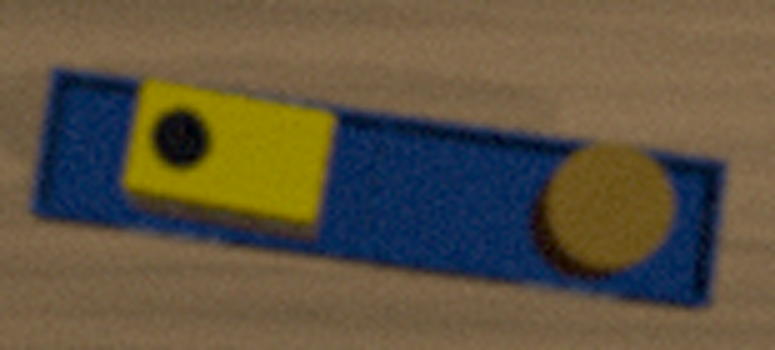

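View pics/cc.png

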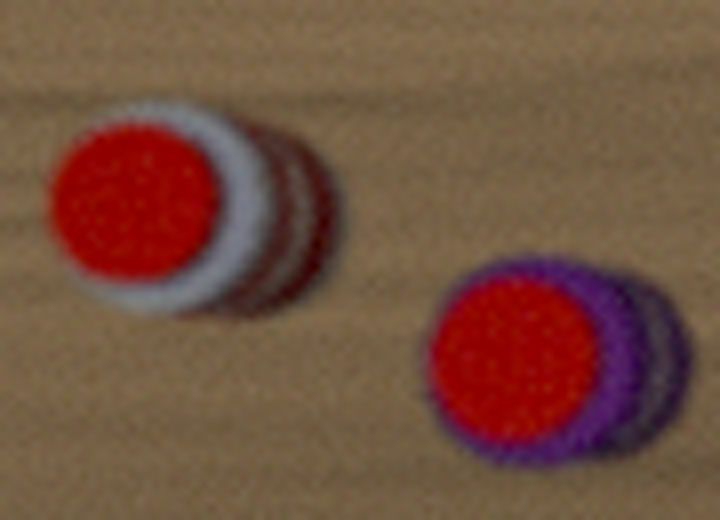

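View pics/ck.png

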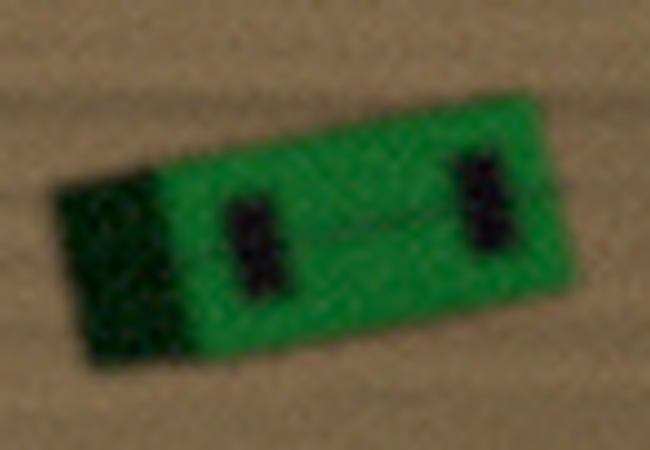

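View pics/cs.png

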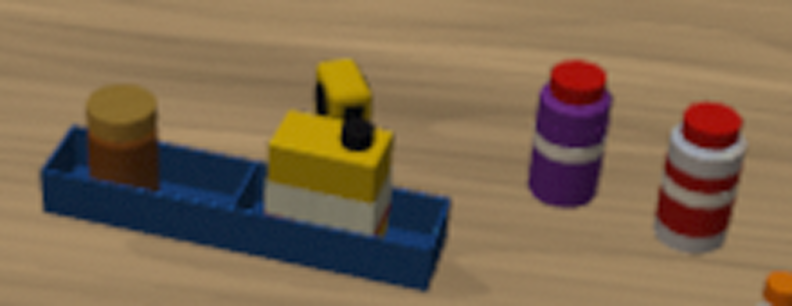

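```bash
python3 - <<'E'
from h import *
g=dict(np.load('pics/top0.png.npz'))
def pts(L,s,o,z): return np.array([ray(g,(x+.5)/s-.5+o[0],(y+.5)/s-.5+o[1],z)[:2] for x,y in L])
def info(n,P):
    e=[np.linalg.norm(P[i]-P[(i+1)%4]) for i in range(4)]
    print(n,'c',P.mean(0).round(1),'edges',np.round(e,1),'ang',[round(float(np.degrees(np.arctan2(*(P[(i+1)%4]-P[i])[::-1]))),1) for i in range(4)])
t=pts([(52,70),(724,160),(710,304),(34,214)],5,(245,165),45);info('tray',t)
info('tin',pts([(140,80),(336,112),(313,225),(124,187)],5,(245,165),106))
info('case',pts([(152,170),(540,92),(580,285),(200,358)],10,(425,205),100))
hsv=cv2.cvtColor(g['color'],cv2.COLOR_RGB2HSV);H,S,V=[hsv[...,i].astype(int) for i in range(3)]
for n,x0,x1,z in (('can',140,182,120),('purp',190,230,120)):
    m=((H<6)|(H>174))&(S>180)&(V>130);m[:200]=0;m[262:]=0;m[:,:x0]=0;m[:,x1:]=0
    (u,v),rad=cv2.minEnclosingCircle(np.argwhere(m)[:,::-1].astype(np.float32)); P=np.argwhere(m)[:,::-1].mean(0)
    print(n,ray(g,u,v,z),ray(g,*P,z),rad,m.sum())
print('jar',pts([(610,207),(545,207),(674,207),(610,143),(610,271)],5,(245,165),100).round(1))
g2=dict(np.load('pics/scene0.png.npz'))
# scene check of can cap top centre & jar lid
s=3.6
for n,(x,y),z in (('can',(712,123),120),('jar',(121,104),100),('tincap',(357,131),120)): print(n,ray(g2,(x+.5)/s-.5+250,(y+.5)/s-.5+140,z).round(1))
print('tincap top',pts([(181,138)],5,(245,165),120))
m=np.array([t.mean(0)])
ax=(t[0]+t[3]-t[1]-t[2]);print('tray yaw of +y axis',np.degrees(np.arctan2(ax[1],ax[0])))
E
```

```text
tray c [532.9 -12.6] edges [338.6  72.5 337.8  72.5] ang [-97.1, 173.7, 82.9, -5.6]
tin c [542.6  60.9] edges [93.6 54.6 90.3 51.2] ang [-98.8, 169.1, 79.1, -7.3]
case c [ 470.  -344.5] edges [95.5 46.4 92.9 45.4] ang [-78.3, -170.3, 101.0, 13.0]
can [469.55145394 366.26261107 120.        ] [469.02523696 365.74879626 120.        ] 9.72007942199707 290
purp [425.48722685 255.79251528 120.        ] [424.98409152 255.55241974 120.        ] 9.829572677612305 296
jar [[ 518.3 -119.7]
 [ 518.   -88.8]
 [ 518.5 -150.1]
 [ 548.8 -119.9]
 [ 487.9 -119.5]]
can [476.1 368.1 120. ]
jar [ 514.3 -118.5  100. ]
tincap [544.1  84.9 120. ]
tincap top [[546.63877872  82.32267891]]
tray yaw of +y axis 82.87100916235205
```

```bash
cat >> h.py <<'E'
C=np.array([532.9,-12.6]);a=np.radians(-7.1);EX=np.array([np.cos(a),np.sin(a)]);EY=np.array([-np.sin(a),np.cos(a)])
def tf(p): d=np.array(p[:2])-C; return np.array([d@EX,d@EY])
def delta(x=None,y=None,z=None):
    s=sense();p=s['eef_pos'];yaw=s['tcp_rot'][2];q=tf(p)
    tgt=q.copy(); 
    if x is not None:tgt[0]=x
    if y is not None:tgt[1]=y
    w=(tgt-q)[0]*EX+(tgt-q)[1]*EY
    tx=np.array([np.cos(yaw),np.sin(yaw)]);ty=np.array([np.sin(yaw),-np.cos(yaw)])
    print('t',round(s['clock'],2),'tray xy',q.round(1),'z',p[2].round(1),'rot',s['tcp_rot'].round(4),'wz',round(yaw-(np.pi/2+a),4),'open',round(s['opening'],3),'F',s['contact_force'].round(1))
    print('tool dx,dy,dz',(w@tx).round(1),(w@ty).round(1),None if z is None else (p[2]-z).round(1))
E
python3 -c "
from h import *
for p in ([542.6,60.9],[518.3,-119.7],[472,367],[470,-344.5]):print(tf(p))"
python3 -m creep '[[0,0,0.12,0,0,0,0],[0,0,0.12,0,0,0,0],[0,0,0.12,0,0,0,0],[0,0,0.12,0,0,0,0],[0,0,0.12,0,0,0,0],[0,0,0.12,0,0,0,0],[0,0,0.12,0,0,0,0],[0,0,0.12,0,0,0,0],[0,0,0.12,0,0,0,0],[0,0,0.12,0,0,0,0]]' 40
python3 -c "
from h import *
delta(0,74,290)"
```

```text
[ 0.54091126 74.13533176]
[  -1.25032813 -108.08333211]
[-107.35213559  369.16187369]
[ -21.39434876 -337.12950307]
clock: 0.93
eef_pos: [232.8, 578.1, 399.4]
tcp_rot: [-3.138, 0.01, 1.515]
contact_force: [0.6, -0.9, 0.2]
opening: 1.001
t 0.93 tray xy [-370.8  549.1] z 399.4 rot [-3.1384  0.0096  1.5146] wz 0.0677 open 1.001 F [ 0.6 -0.9  0.2]
tool dx,dy,dz -499.1 337.8 109.4
```

```bash
cat >> h.py <<'E'
from scipy.spatial.transform import Rotation as Ro
def rot(yaw=np.pi/2+a):
    s=sense();print('rotvec',(Ro.from_euler('xyz',s['tcp_rot']).inv()*Ro.from_euler('xyz',[np.pi,0,yaw])).as_rotvec().round(4))
E
python3 -m creep '[[0,0,0,-33,22,0,0],[0,0,0,-33,22,0,0],[0,0,0,-33,22,0,0],[0,0,0,-33,22,0,0],[0,0,0,-33,22,0,0],[0,0,0,-33,22,0,0],[0,0,0,-33,22,0,0],[0,0,0,-33,22,0,0],[0,0,0,-33,22,0,0],[0,0,0,-33,22,0,0]]' 40
python3 -c "
from h import *
delta(0,74,290);rot()"
```

```text
clock: 1.77
eef_pos: [433.0, 225.5, 398.0]
tcp_rot: [-3.135, 0.01, 1.513]
contact_force: [1.0, 0.5, 0.3]
opening: 0.998
t 1.77 tray xy [-128.6  224. ] z 398.0 rot [-3.1354  0.01    1.5134] wz 0.0665 open 0.998 F [1.  0.5 0.3]
tool dx,dy,dz -158.2 118.4 108.0
rotvec [-0.0058  0.0102  0.0665]
```

```bash

python3 -m creep '[[0,0.003,0.022,-33,24,4,0],[0,0.003,0.022,-33,24,20,0],[-0.003,0.003,0.022,-30,23,20,0],[-0.003,0,0,-30,22,22,0],[0,0,0,-20,15,30,0],[0,0,0,-5,5,20,0],[0,0,0,0,0,0,0]]' 40
python3 -c "
from h import *
delta(0.5,74,237);rot()"
```

```text
clock: 2.35
eef_pos: [531.7, 58.5, 285.0]
tcp_rot: [3.134, -0.001, 1.437]
contact_force: [-0.0, -0.5, -0.0]
opening: 1.002
t 2.35 tray xy [-10.   70.4] z 285.0 rot [ 3.1337e+00 -9.0000e-04  1.4374e+00] wz -0.0095 open 1.002 F [-0.  -0.5 -0. ]
tool dx,dy,dz 3.7 10.4 48.0
rotvec [ 0.0079 -0.0009 -0.0095]
```

```bash

python3 -m creep '[[0.008,0,-0.009,3.7,10.4,0,0],[0,0,0,0,0,0,0]]' 40
python3 -c "
from h import *
delta(0.5,74,237);rot()"
```

```text
clock: 2.52
eef_pos: [542.8, 60.7, 284.8]
tcp_rot: [-3.138, -0.0, 1.445]
contact_force: [-0.7, -0.5, 0.5]
opening: 1.001
t 2.52 tray xy [ 0.8 73.9] z 284.8 rot [-3.1378e+00 -4.0000e-04  1.4455e+00] wz -0.0014 open 1.001 F [-0.7 -0.5  0.5]
tool dx,dy,dz 0.1 -0.3 47.8
rotvec [-0.0038 -0.0004 -0.0014]
```

```bash
python3 - <<'E'
from h import *
g=shot('scene','s1.png');c=g['color'][110:230,240:400,::-1];cv2.imwrite('pics/s1c.png',cv2.resize(c,None,fx=5,fy=5,interpolation=cv2.INTER_CUBIC)[:600,:800])
E
```

```text
(no output)
```

View pics/s1c.png

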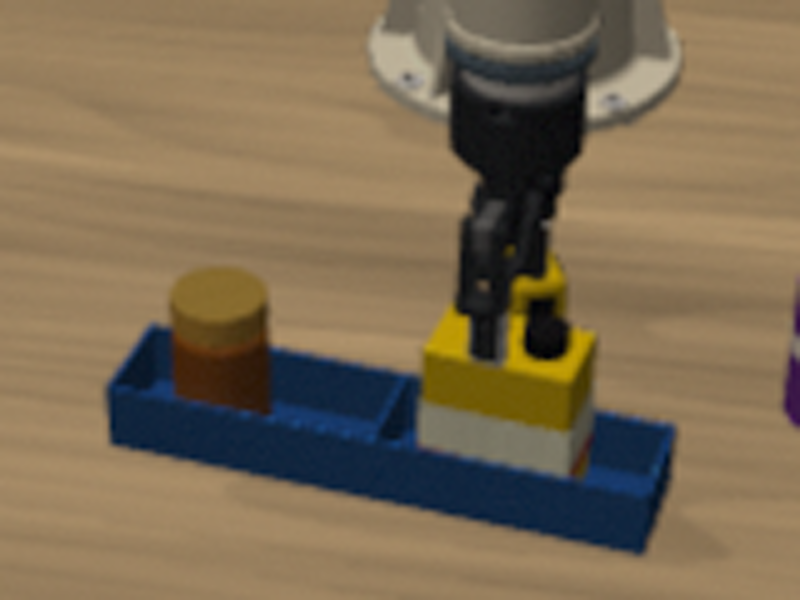

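The fingers straddle the tin top: near finger at crop (487,345), cap at (547,340). I'll descend and grip.

```bash

python3 -m creep '[[0.003,0,0,0,0,18,0],[0,0,0,0,0,18,0],[0,0,0,0,0,12,0],[0,0,0,0,0,0,0.3],[0,0,0,0,0,0,1],[0,0,0,0,0,0,1],[0,0,0,0,0,0,1],[0,0,0,0,0,0,1],[0,0,0,0,0,0,1]]' 40
python3 -c "
from h import *
delta(0.5,50,237);rot()"
```

```text
clock: 3.32
eef_pos: [543.4, 67.1, 244.4]
tcp_rot: [3.138, -0.003, 1.454]
contact_force: [-0.6, -1.5, -4.6]
opening: 0.631
t 3.32 tray xy [ 0.6 80.4] z 244.4 rot [ 3.1384 -0.0033  1.4536] wz 0.0067 open 0.631 F [-0.6 -1.5 -4.6]
tool dx,dy,dz -30.4 -0.3 7.4
rotvec [ 0.0032 -0.0033  0.0067]
```

```bash

python3 -m creep '[[0,0,0,0,0,0,1],[0,0,0,0,0,-5,1],[0,0,0,0,0,-5,1],[0,0,0,0,0,0,1]]' 70
python3 - <<'E'
from h import *
delta(0.5,56,237);rot()
for n in('top','scene'):
    g=shot(n,n+'2.png')
    c=g['color'][165:235,245:400] if n=='top' else g['color'][110:230,240:400]
    cv2.imwrite(f'pics/{n}2c.png',cv2.resize(c[...,::-1],None,fx=5,fy=5,interpolation=cv2.INTER_CUBIC))
delta()
E
```

```text
clock: 3.65
eef_pos: [542.9, 66.8, 255.3]
tcp_rot: [3.14, -0.003, 1.453]
contact_force: [0.5, 0.0, -5.2]
opening: 0.627
t 3.65 tray xy [ 0.1 80. ] z 255.3 rot [ 3.1398e+00 -3.0000e-03  1.4532e+00] wz 0.0064 open 0.627 F [ 0.5  0.  -5.2]
tool dx,dy,dz -24.0 0.3 18.3
rotvec [ 0.0018 -0.003   0.0063]
t 3.75 tray xy [-0.1 80. ] z 254.7 rot [ 3.1400e+00 -2.9000e-03  1.4532e+00] wz 0.0063 open 0.623 F [ 0.1 -0.9 -5.2]
tool dx,dy,dz 0.0 0.0 None
```

View pics/top2c.png

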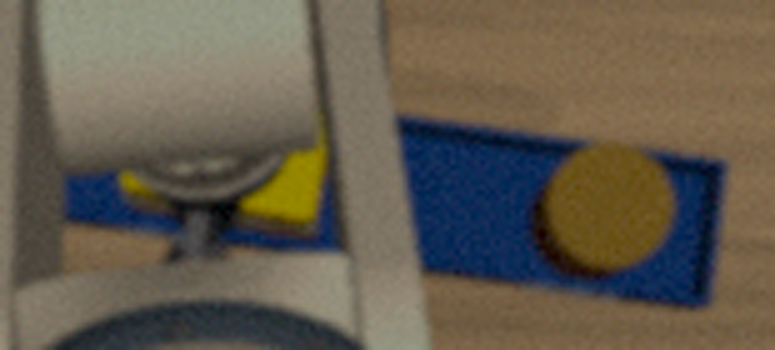

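View pics/scene2c.png

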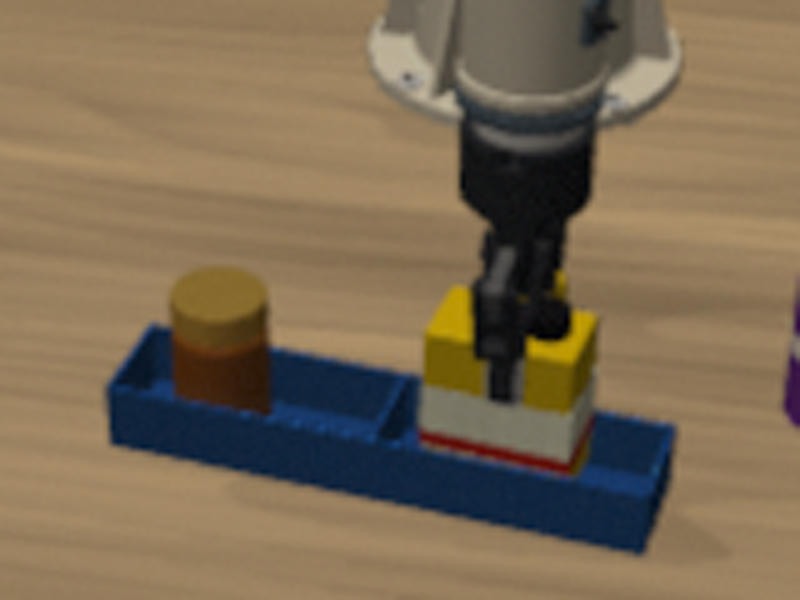

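The tin hangs level, centred about 6 mm towards −y from the grip. I'll shift it 24 mm towards the divider and lower it.

```bash

python3 -m creep '[[0,0,0.003,-8,0,0,1],[0,0,0.003,-8,0,0,1],[0,0,0,-6,0,0,1],[0,0,0,0,0,0,1]]' 70
python3 -c "
from h import *
delta(0.5,56,245);rot()"
```

```text
clock: 4.08
eef_pos: [539.5, 42.8, 254.3]
tcp_rot: [3.141, -0.003, 1.447]
contact_force: [-0.2, -0.2, -5.6]
opening: 0.629
t 4.08 tray xy [-0.3 55.8] z 254.3 rot [ 3.1406e+00 -2.5000e-03  1.4475e+00] wz 0.0006 open 0.629 F [-0.2 -0.2 -5.6]
tool dx,dy,dz 0.2 0.8 9.3
rotvec [ 0.001  -0.0025  0.0006]
```

```bash

python3 -m creep '[[0,0.0025,0,0,0,4,1],[0,0,0,0,0,3,1],[0,0,0,0,0,2,1],[0,0,0,0,0,0.5,1]]' 70
python3 -c "
from h import *
delta(0.5,56,244.4);rot()"
```

```text
clock: 4.42
eef_pos: [539.4, 41.7, 243.7]
tcp_rot: [3.141, -0.005, 1.445]
contact_force: [-0.2, -0.2, -4.9]
opening: 0.631
t 4.42 tray xy [-0.3 54.7] z 243.7 rot [ 3.1409 -0.0054  1.4453] wz -0.0016 open 0.631 F [-0.2 -0.2 -4.9]
tool dx,dy,dz 1.3 0.8 -0.7
rotvec [ 0.0007 -0.0054 -0.0016]
```

```bash

python3 -m creep '[[0,0.004,0.001,0.5,0,1,1],[0,0,0,0,0,1,1]]' 70 | tail -2
python3 -m creep '[[0,0,0,0,0,1,1],[0,0,0,0,0,0,1]]' 70 | tail -2
python3 -c "
from h import *
delta(0.5,56,244.4);rot()"
```

```text
contact_force: [-6.6, -2.8, 23.6]
opening: 0.631
contact_force: [-0.2, -0.3, -6.0]
opening: 0.628
t 4.75 tray xy [ 0.1 55.1] z 243.4 rot [-3.1412 -0.008   1.4458] wz -0.001 open 0.628 F [-0.2 -0.3 -6. ]
tool dx,dy,dz 0.9 0.4 -1.0
rotvec [-0.0004 -0.008  -0.001 ]
```

Contact with the floor was felt, so I'll open and rise.

```bash

python3 -m creep '[[0,0.005,0,0,0,0.7,0.9],[0,0,0,0,0,0,0.5],[0,0,0,0,0,0,0],[0,0,0,0,0,0,0],[0,0,0,0,0,0,0],[0,0,0,0,0,-20,0],[0,0,0,0,0,-30,0],[0,0,0,0,0,-30,0],[0,0,0,-20,0,-10,0]]' 70
python3 - <<'E'
from h import *
delta(-1.2,-108,290);rot()
E
```

```text
clock: 5.5
eef_pos: [537.9, 23.5, 333.4]
tcp_rot: [-3.139, -0.015, 1.448]
contact_force: [1.3, 0.2, 0.8]
opening: 1.0
t 5.5 tray xy [ 0.5 36.4] z 333.4 rot [-3.1393 -0.0151  1.4481] wz 0.0012 open 1.0 F [1.3 0.2 0.8]
tool dx,dy,dz -144.4 -1.9 43.4
rotvec [-0.0023 -0.0151  0.0012]
```

```bash

python3 -m creep '[[-0.002,-0.015,0.001,-36,0,0,0],[0,0,0,-36,-0.5,0,0],[0,0,0,-36,-0.5,14,0],[0,0,0,-30,-0.5,15,0],[0,0,0,-6,-0.5,14,0],[0,0,0,0,0,0,0]]' 40
python3 - <<'E'
from h import *
delta(-1.2,-108,237);rot()
g=shot('top','top3.png')
c=g['color'][165:235,245:400]
cv2.imwrite('pics/top3c.png',cv2.resize(c[...,::-1],None,fx=5,fy=5,interpolation=cv2.INTER_CUBIC))
g=shot('scene','s3.png');c=g['color'][110:230,240:400,::-1];cv2.imwrite('pics/s3c.png',cv2.resize(c,None,fx=5,fy=5,interpolation=cv2.INTER_CUBIC)[:600,:800])
E
```

```text
clock: 6.0
eef_pos: [521.2, -125.8, 296.0]
tcp_rot: [3.123, -0.0, 1.45]
contact_force: [-0.2, 0.6, -0.6]
opening: 1.001
t 6.0 tray xy [   2.4 -113.7] z 296.0 rot [ 3.1234e+00 -2.0000e-04  1.4498e+00] wz 0.0029 open 1.001 F [-0.2  0.6 -0.6]
tool dx,dy,dz 5.8 -3.6 59.0
rotvec [ 0.0181 -0.0002  0.0029]
```

View pics/s3c.png

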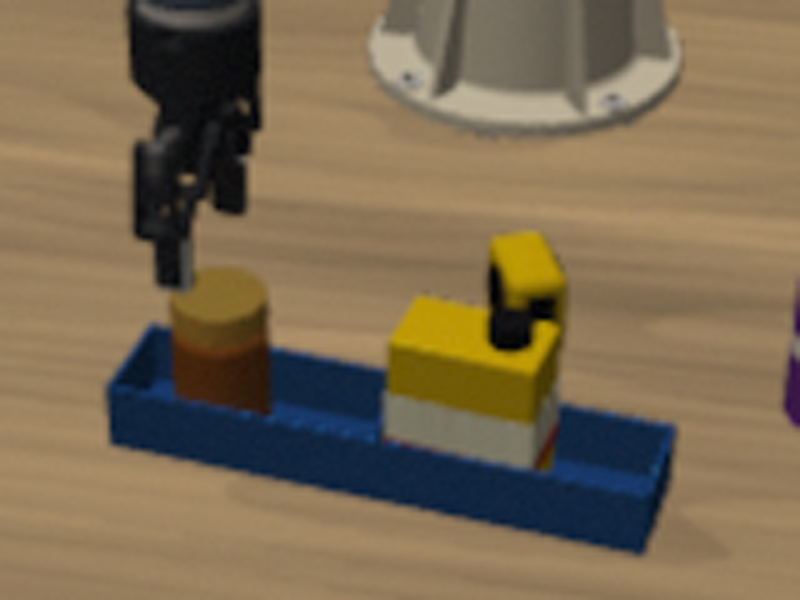

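View pics/top3c.png

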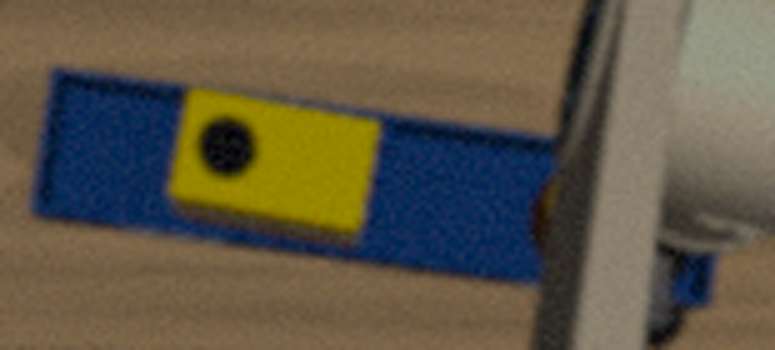

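```bash
cat >> h.py <<'E'
def tri(g1,p1,g2,p2):
    A=[];b=[]
    for g,p in((g1,p1),(g2,p2)):
        o=np.array(g['T'])[:3,3];d=ray(g,*p,0)-o;d/=np.linalg.norm(d);M=np.eye(3)-np.outer(d,d);A.append(M);b.append(M@o)
    X=np.linalg.lstsq(np.vstack(A),np.hstack(b),rcond=None)[0];return X
E
python3 - <<'E'
from h import *
L=lambda f:dict(np.load('pics/'+f+'.npz'))
t0,t3,s0,s3=L('top0.png'),L('top3.png'),L('scene0.png'),L('s3.png')
c=lambda p,s,o:((p[0]+.5)/s-.5+o[0],(p[1]+.5)/s-.5+o[1])
T=[(187,88),(381,120),(360,235),(170,197)]
P=np.array([ray(t3,*c(p,5,(245,165)),110)[:2] for p in T]);print([tf(p).round(1) for p in P],tf(P.mean(0)))
# same physical corners in scene3: nearest-left? corners: FL(388,348) FR(527,373... )
S={'(+x,-y)':(388,345),'(+x,+y)':(541,375),'(-x,-y)':(420,298),'(-x,+y)':(560,325)}
Tm={'(+x,-y)':(381,120),'(+x,+y)':(187,88),'(-x,-y)':(360,235),'(-x,+y)':(170,197)}
for k in S:
    X=tri(t3,c(Tm[k],5,(245,165)),s3,c(S[k],5,(240,110)));print(k,X.round(1),tf(X).round(1))
S0={'(+x,-y)':(268,155),'(+x,+y)':(384,180),'(-x,-y)':(290,112),'(-x,+y)':(396,132)}
T0={'(+x,-y)':(336,112),'(+x,+y)':(140,80),'(-x,-y)':(313,225),'(-x,+y)':(124,187)}
for k in S0:
    X=tri(t0,c(T0[k],5,(245,165)),s0,c(S0[k],3.6,(250,140)));print(k,X.round(1),tf(X).round(1))
E
```

```text
[array([26.9, 97.2]), array([24.1,  4.9]), array([-31. ,   7.6]), array([-25.1,  97.8])] [-1.25728536 51.89360019]
(+x,-y) [557.4  -8.4 107.5] [23.8  7.2]
(+x,+y) [571.5  83.4 108.5] [ 26.5 100. ]
(-x,-y) [503.1   1.2 106. ] [-31.3  10. ]
(-x,+y) [520.   89.1 109.3] [-25.3  99.3]
(+x,-y) [562.2  12.9  99.1] [25.9 28.9]
(+x,+y) [576.7 107.8  97.7] [ 28.6 124.9]
(-x,-y) [507.7  22.6 106.2] [-29.4  31.8]
(-x,+y) [524.4 112.  109.2] [-23.8 122.6]
```

The tin stands at y' ≈ 5..97 and its height matches the earlier seated picture, so it's on the floor. That leaves 69 mm for the 62 mm can. Jar next.

```bash

python3 -m creep '[[0.018,0,0.003,5.8,-3.6,0,0],[0,0,0,0,0,0,0]]' 40
python3 - <<'E'
from h import *
delta(-1.2,-108,237);rot()
E
```

```text
clock: 6.27
eef_pos: [519.9, -116.6, 299.1]
tcp_rot: [3.14, -0.001, 1.448]
contact_force: [-0.8, -0.1, 0.1]
opening: 1.003
t 6.27 tray xy [  -0.  -104.8] z 299.1 rot [ 3.1397e+00 -6.0000e-04  1.4480e+00] wz 0.0012 open 1.003 F [-0.8 -0.1  0.1]
tool dx,dy,dz -3.2 -1.2 62.1
rotvec [ 0.0019 -0.0006  0.0012]
```

```bash

python3 -m creep '[[0.002,0,0,-3.2,-1,16,0],[0,0,0,0,0,16,0],[0,0,0,0,0,16,0],[0,0,0,0,0,10,0],[0,0,0,0,0,0,0]]' 40 >/dev/null
python3 -c "
from h import *
delta(-1.2,-108,240);rot()"
```

```text
t 6.68 tray xy [   1.5 -101.9] z 244.1 rot [ 3.1340e+00 -4.0000e-04  1.4561e+00] wz 0.0092 open 1.001 F [-0.4  0.4  0.4]
tool dx,dy,dz -6.1 -2.7 4.1
rotvec [ 0.0076 -0.0004  0.0092]
```

```bash

python3 -m creep '[[0.007,0,0.009,-6,-2.5,3,0],[0,0,0,0,0,0,0],[0,0,0,0,0,0,0]]' 40 >/dev/null
python3 -c "
from h import *
delta(-1.2,-108,240);rot()"
```

```text
t 6.93 tray xy [  -0.4 -106.9] z 242.3 rot [ 3.1408e+00 -4.0000e-04  1.4487e+00] wz 0.0019 open 1.0 F [ 0.5  0.1 -0.1]
tool dx,dy,dz -1.1 -0.8 2.3
rotvec [ 0.0008 -0.0004  0.0019]
```

```bash

python3 -m creep '[[0,0,0.002,-1,-0.8,2,0.2],[0,0,0,0,0,0,0.5],[0,0,0,0,0,0,1],[0,0,0,0,0,0,1],[0,0,0,0,0,0,1],[0,0,0,0,0,0,1]]' 50
python3 -m creep '[[0,0,0,0,0,-5,1],[0,0,0,0,0,-5,1],[0,0,0,0,0,0,1]]' 50
python3 -c "
from h import *
delta(-1.2,-134,240);rot()"
```

```text
clock: 7.43
eef_pos: [518.5, -120.1, 242.0]
tcp_rot: [3.138, -0.0, 1.446]
contact_force: [1.1, -0.8, -2.5]
opening: 0.69
clock: 7.68
eef_pos: [518.0, -120.0, 252.1]
tcp_rot: [3.141, -0.0, 1.445]
contact_force: [1.3, 0.4, -3.4]
opening: 0.692
t 7.68 tray xy [  -1.5 -108.4] z 252.1 rot [ 3.1406e+00 -4.0000e-04  1.4454e+00] wz -0.0014 open 0.692 F [ 1.3  0.4 -3.4]
tool dx,dy,dz -25.6 0.4 12.1
rotvec [ 0.001  -0.0004 -0.0014]
```

```bash

python3 -m creep '[[0,0,0,-9,0.3,0,1],[0,0,0,-9,0,0,1],[0,0,0,-8,0,0,1],[0,0,0,0,0,0,1]]' 50
python3 -c "
from h import *
delta(-0.5,-134.5,240);rot()"
```

```text
clock: 8.02
eef_pos: [514.8, -148.2, 252.7]
tcp_rot: [3.14, -0.0, 1.447]
contact_force: [0.2, 0.3, -3.6]
opening: 0.686
t 8.02 tray xy [  -1.2 -136.8] z 252.7 rot [ 3.1398e+00 -1.0000e-04  1.4468e+00] wz -0.0001 open 0.686 F [ 0.2  0.3 -3.6]
tool dx,dy,dz 2.3 0.7 12.7
rotvec [ 0.0018 -0.0001 -0.0001]
```

```bash

python3 -m creep '[[0.001,0,0,2,0.5,3,1],[0,0,0,0,0,4,1],[0,0,0,0,0,2,1],[0,0,0,0,0,1,1]]' 50 
python3 -c "
from h import *
delta(-0.5,-134.5,242);rot()"
```

```text
clock: 8.35
eef_pos: [515.5, -147.4, 241.8]
tcp_rot: [3.141, -0.0, 1.444]
contact_force: [-1.8, 0.4, 21.4]
opening: 0.685
t 8.35 tray xy [  -0.6 -135.9] z 241.8 rot [ 3.1406e+00 -2.0000e-04  1.4442e+00] wz -0.0027 open 0.685 F [-1.8  0.4 21.4]
tool dx,dy,dz 1.4 0.1 -0.2
rotvec [ 0.001  -0.0002 -0.0027]
```

Seated with floor contact at 21 N. Releasing, then on to the case.

```bash

python3 -m creep '[[0,0,0,0,0,0,0.8],[0,0,0,0,0,0,0.4],[0,0,0,0,0,0,0],[0,0,0,0,0,0,0],[0,0,0,0,0,-20,0],[0,0,0,0,0,-30,0],[0,0,0,0,0,-30,0],[0,0,0,-20,0,-10,0],[0,0,0,-30,0,0,0]]' 50
python3 - <<'E'
from h import *
y=np.radians(90+11.6); # case y axis direction
delta(-21.4,-337,290);rot(y)
g=dict(np.load('pics/scene0.png.npz'))
# case from scene view, crop
c=g['color'][140:195,190:250,::-1];cv2.imwrite('pics/kc.png',cv2.resize(c,None,fx=10,fy=10,interpolation=cv2.INTER_CUBIC))
E
```

```text
clock: 9.1
eef_pos: [510.2, -193.4, 334.9]
tcp_rot: [-3.141, -0.002, 1.45]
contact_force: [0.3, -0.6, -0.2]
opening: 1.001
t 9.1 tray xy [  -0.2 -182.2] z 334.9 rot [-3.1407e+00 -1.6000e-03  1.4503e+00] wz 0.0034 open 1.001 F [ 0.3 -0.6 -0.2]
tool dx,dy,dz -154.7 -21.8 44.9
rotvec [-0.0007 -0.0017 -0.323 ]
```

View pics/kc.png

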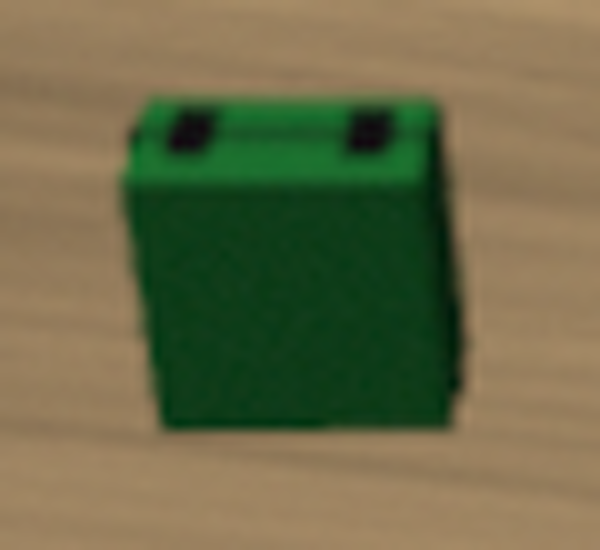

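```bash

python3 - <<'E'
from h import *
g=dict(np.load('pics/scene0.png.npz'))
P=np.array([ray(g,(x+.5)/10-.5+190,(y+.5)/10-.5+140,100)[:2] for x,y in [(150,98),(440,98),(430,184),(123,184)]]);print(P.round(1),P.mean(0),tf(P.mean(0)))
E
python3 -m creep '[[0,0,-0.1,-36,-6,0,0],[0,0,-0.1,-36,-9,0,0],[0,0,-0.12,-34,-12,0,0],[0,0,0,-22,-10,0,0],[0,0,0,0,0,0,0]]' 50
python3 - <<'E'
from h import *
delta(-21.4,-337,290);rot(np.radians(101.5))
E
```

```text
[[ 456.4 -391.3]
 [ 438.1 -300.7]
 [ 487.6 -287.6]
 [ 506.3 -381. ]] [ 472.11552751 -340.15201587] [ -19.83246051 -332.55337723]
clock: 9.52
eef_pos: [475.9, -329.9, 339.0]
tcp_rot: [3.134, 0.006, 1.785]
contact_force: [-0.3, 1.0, 0.2]
opening: 0.997
t 9.52 tray xy [ -17.4 -321.9] z 339.0 rot [3.1341 0.0061 1.7846] wz 0.3377 open 0.997 F [-0.3  1.   0.2]
tool dx,dy,dz -12.9 -8.8 49.0
rotvec [0.0075 0.006  0.0131]
```

```bash

python3 -m creep '[[0.007,0.006,0.013,-11.5,-7.5,10,0],[0,0,0,0,0,20,0],[0,0,0,0,0,10,0],[0,0,0,0,0,0,0]]' 50
python3 - <<'E'
from h import *
delta(-20.5,-335,236);rot(np.radians(101.5))
E
```

```text
clock: 9.85
eef_pos: [471.3, -344.5, 299.1]
tcp_rot: [3.138, 0.002, 1.766]
contact_force: [0.6, 0.1, 0.8]
opening: 1.001
t 9.85 tray xy [ -20.1 -337. ] z 299.1 rot [3.1379e+00 2.4000e-03 1.7663e+00] wz 0.3194 open 1.001 F [0.6 0.1 0.8]
tool dx,dy,dz 2.0 0.3 63.1
rotvec [ 0.0037  0.0024 -0.0052]
```

```bash

python3 -m creep '[[0.004,0.002,-0.005,2,0,16,0],[0,0,0,0,0,16,0],[0,0,0,0,0,16,0],[0,0,0,0,0,10,0],[0,0,0,0,0,0,0]]' 50 >/dev/null
python3 - <<'E'
from h import *
delta(-20.5,-335,236);rot(np.radians(101.5))
E
```

```text
t 10.27 tray xy [ -18.7 -331.9] z 241.4 rot [3.1401e+00 1.3000e-03 1.7739e+00] wz 0.327 open 0.998 F [-0.7 -0.  -0.4]
tool dx,dy,dz -2.3 -2.7 5.4
rotvec [0.0015 0.0013 0.0024]
```

```bash

python3 -m creep '[[0.001,0.001,0.002,-2.3,-2.7,5,0],[0,0,0,0,0,0,0.3],[0,0,0,0,0,0,1],[0,0,0,0,0,0,1],[0,0,0,0,0,0,1],[0,0,0,0,0,0,1],[0,0,0,0,0,0,1],[0,0,0,0,0,0,1]]' 60
python3 - <<'E'
from h import *
delta(-20.5,-335,236);rot(np.radians(101.5))
E
python3 -m creep '[[0,0,0,0,0,-5,1],[0,0,0,0,0,-10,1],[0,0,0,0,0,-20,1],[0,0,0,0,0,-20,1],[0,0,0,0,0,-15,1],[0,0,0,0,0,0,1]]' 60
python3 - <<'E'
from h import *
delta(0,-53,236);rot()
for n in('top','scene'):
    g=shot(n,n+'4.png')
    c=g['color'][165:275,370:530] if n=='top' else g['color'][90:210,180:340]
    cv2.imwrite(f'pics/{n}4c.png',cv2.resize(c[...,::-1],None,fx=5,fy=5,interpolation=cv2.INTER_CUBIC))
E
```

```text
clock: 10.93
eef_pos: [471.8, -342.3, 238.8]
tcp_rot: [3.14, 0.001, 1.772]
contact_force: [0.7, 0.3, -4.9]
opening: 0.575
t 10.93 tray xy [ -19.9 -334.7] z 238.8 rot [3.1400e+00 1.4000e-03 1.7725e+00] wz 0.3256 open 0.575 F [ 0.7  0.3 -4.9]
tool dx,dy,dz -0.1 -0.7 2.8
rotvec [0.0016 0.0014 0.001 ]
clock: 11.43
eef_pos: [471.0, -341.7, 312.8]
tcp_rot: [-3.141, -0.002, 1.772]
contact_force: [0.9, -0.1, -4.3]
opening: 0.578
t 11.43 tray xy [ -20.8 -334.2] z 312.8 rot [-3.1406e+00 -1.7000e-03  1.7723e+00] wz 0.3254 open 0.578 F [ 0.9 -0.1 -4.3]
tool dx,dy,dz 259.8 109.6 76.8
rotvec [-0.0012 -0.0015  0.3254]
```

View pics/scene4c.png

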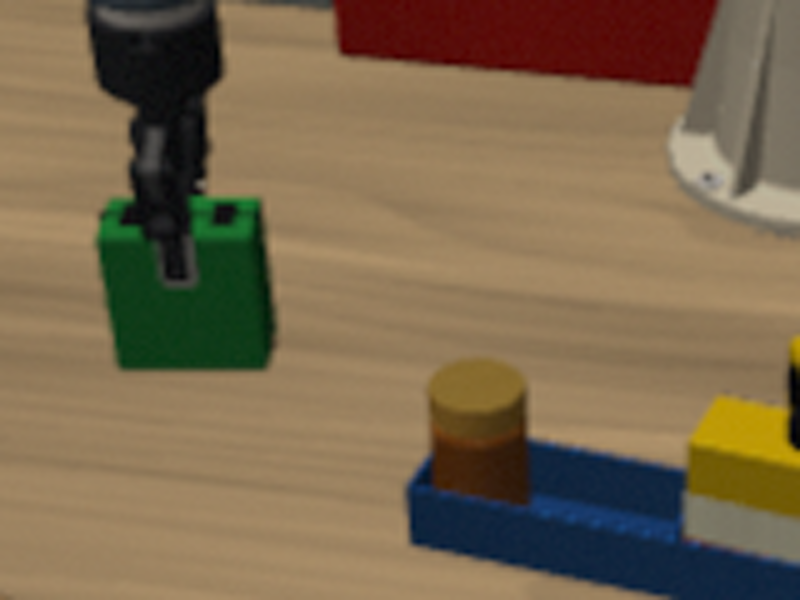

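View pics/top4c.png

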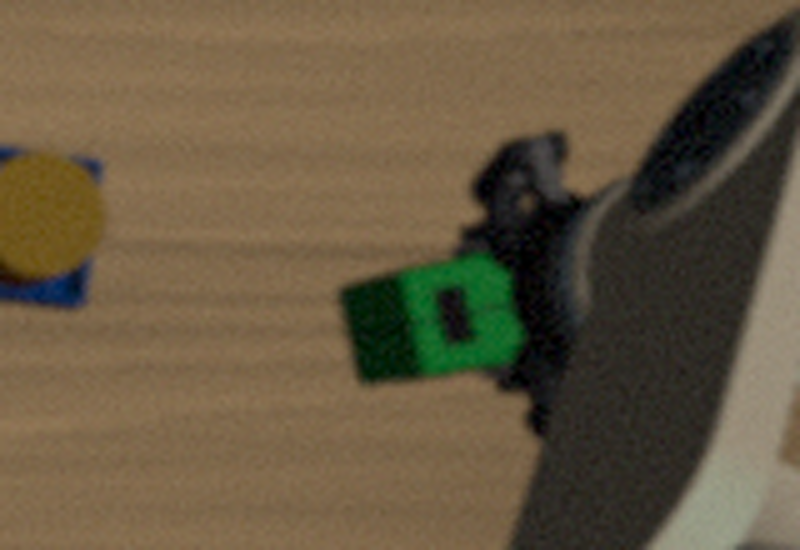

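```bash

python3 - <<'E'
from h import *
g=dict(np.load('pics/top4.png.npz'))
for p in [(42,213),(105,213),(42,152),(42,278)]:print(tf(ray(g,(p[0]+.5)/5-.5+370,(p[1]+.5)/5-.5+165,104)).round(1))
g=dict(np.load('pics/scene4.png.npz'))
for p in [(477,383)]:print(tf(ray(g,(p[0]+.5)/5-.5+180,(p[1]+.5)/5-.5+90,104)).round(1))
E
python3 -m creep '[[0,0,0,0,0,-20,1],[0,0,0,0,0,-30,1],[0,0,0.08,26,11,-20,1],[0,0,0.1,26,10,0,1],[0,0,0.1,26,8,0,1],[0,0,0.05,26,6,0,1],[0,0,0,26,3,0,1],[0,0,0,0,0,0,1]]' 60
python3 - <<'E'
from h import *
delta(0,-53,0);rot()
E
```

```text
[  -1.  -134.7]
[   3.  -164.3]
[  27.8 -131.4]
[ -31.5 -138.2]
[  -3.8 -133.4]
clock: 12.2
eef_pos: [503.3, -205.0, 374.7]
tcp_rot: [-3.126, -0.008, 1.421]
contact_force: [0.5, 0.2, -4.9]
opening: 0.577
t 12.2 tray xy [  -5.6 -194.6] z 374.7 rot [-3.1258 -0.0081  1.4208] wz -0.0261 open 0.577 F [ 0.5  0.2 -4.9]
tool dx,dy,dz 141.7 1.9 374.7
rotvec [-0.0157 -0.0083 -0.026 ]
```

```bash

python3 -m creep '[[-0.008,-0.004,-0.013,28,1,0,1],[-0.008,-0.004,-0.013,28,1,0,1],[0,0,0,28,0,0,1],[0,0,0,28,0,0,1],[0,0,0,20,0,0,1],[0,0,0,5,0,0,1],[0,0,0,0,0,0,1]]' 60
python3 - <<'E'
from h import *
delta(0,-55,310);rot()
E
```

```text
clock: 12.78
eef_pos: [521.3, -63.2, 366.7]
tcp_rot: [-3.131, 0.0, 1.451]
contact_force: [0.6, -0.1, -4.6]
opening: 0.574
t 12.78 tray xy [ -5.3 -51.6] z 366.7 rot [-3.1309e+00  1.0000e-04  1.4512e+00] wz 0.0043 open 0.574 F [ 0.6 -0.1 -4.6]
tool dx,dy,dz -3.4 5.3 56.7
rotvec [-0.0107  0.0001  0.0043]
```

```bash

python3 -m creep '[[-0.01,0,0.004,-3.4,5,6,1],[0,0,0,0,0,6,1],[0,0,0,0,0,0,1]]' 60 >/dev/null
python3 - <<'E'
from h import *
delta(0,-55,310);rot()
E
```

```text
t 13.03 tray xy [ -0.2 -57.1] z 352.1 rot [-3.1400e+00  1.2000e-03  1.4475e+00] wz 0.0006 open 0.576 F [-1.2 -0.1 -5.4]
tool dx,dy,dz 2.1 0.2 42.1
rotvec [-0.0016  0.0012  0.0006]
```

```bash

python3 -m creep '[[-0.001,0.001,0,2,0,0,1],[0,0,0,0,0,0,1]]' 60 >/dev/null
python3 - <<'E'
from h import *
delta(0,-55,310);rot()
for n in('top','scene'):
    g=shot(n,n+'5.png')
    c=g['color'][165:235,245:400] if n=='top' else g['color'][110:230,240:400]
    cv2.imwrite(f'pics/{n}5c.png',cv2.resize(c[...,::-1],None,fx=5,fy=5,interpolation=cv2.INTER_CUBIC))
E
```

```text
t 13.2 tray xy [ -0.2 -56.9] z 350.9 rot [-3.1394e+00  4.0000e-04  1.4449e+00] wz -0.002 open 0.577 F [ 0.8  0.1 -4. ]
tool dx,dy,dz 1.9 0.2 40.9
rotvec [-0.0022  0.0004 -0.002 ]
```

View pics/scene5c.png

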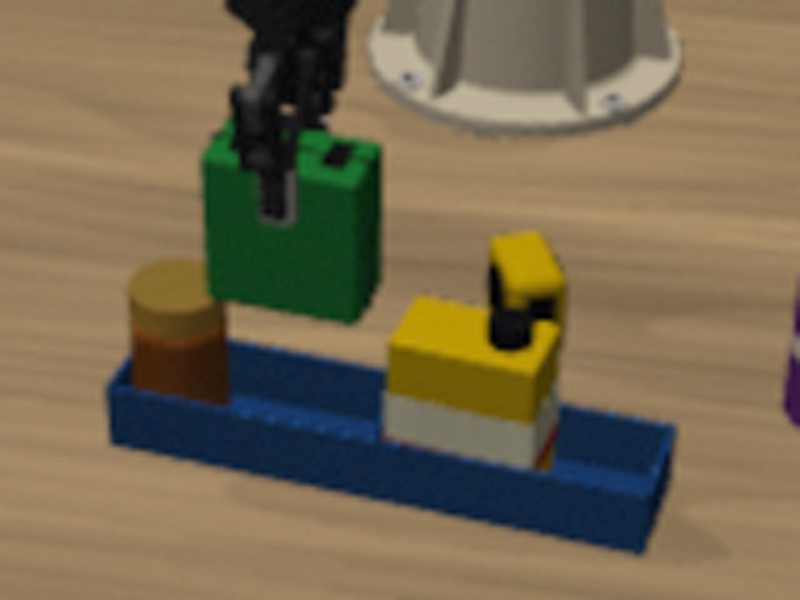

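View pics/top5c.png

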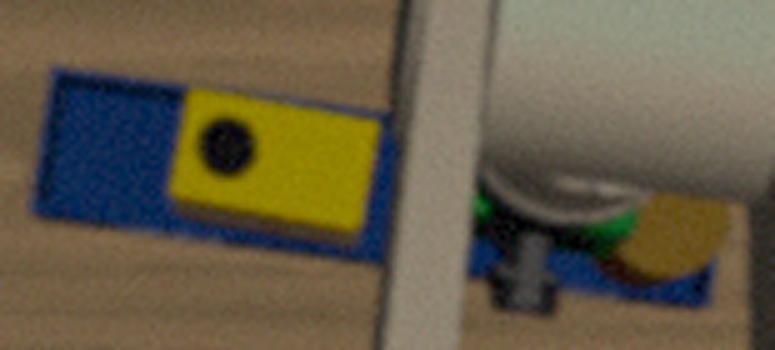

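```bash

python3 - <<'E'
from h import *
g=dict(np.load('pics/scene5.png.npz'))
w=lambda p,z:tf(ray(g,(p[0]+.5)/5-.5+240,(p[1]+.5)/5-.5+110,z)).round(1)
print('bottom',w((209,297),112),w((353,322),112),'top',w((204,160),212),w((357,190),212))
print('jar lid',w((130,288),104),w((227,288),104),w((178,285),104))
print('tray rim',w((110,385),45),w((645,490),45),w((675,428),45),w((150,325),45))
E
```

```text
bottom [  15.4 -105. ] [ 13.4 -15.2] top [  24.1 -100.8] [27.6 -8.2]
jar lid [  10.3 -158.4] [  -8.2 -102.7] [  -1.9 -132. ]
tray rim [  32.5 -166. ] [ 31.3 169.9] [-33.3 173.8] [ -35.6 -167.2]
```

```bash

python3 - <<'E'
from h import *
g=dict(np.load('pics/scene5.png.npz'))
for cy in(-55,):
  for z in(112,212):
    for y in(cy-48,cy+48):
      p=C+25*EX+y*EY; q=proj(g,[*p,z]); print(z,y,((q-[240,110]+.5)*5-.5).round(1))
g4=dict(np.load('pics/scene4.png.npz'));g0=dict(np.load('pics/scene0.png.npz'))
# initial case on bench: front vertical edge pixel height 10x crop: (125,182)->(162,430)
w=lambda p,z:ray(g0,(p[0]+.5)/10-.5+190,(p[1]+.5)/10-.5+140,z)[:2].round(1)
print(w((123,184),100),w((163,430),0),w((430,184),100),w((450,428),0))
E
```

```text
112 -103 [206.4 306.1]
112 -7 [360.1 335.1]
212 -103 [199.9 160.1]
212 -7 [360.4 188.1]
[ 506.3 -381. ] [ 498.6 -384.7] [ 487.6 -287.6] [ 479.4 -293.7]
```

```bash

python3 -m creep '[[-0.002,0,-0.002,3,0.5,0,1],[0,0,0,0,0,8,1],[0,0,0,0,0,12,1],[0,0,0,0,0,12,1],[0,0,0,0,0,12,1],[0,0,0,0,0,0,1]]' 60 
python3 - <<'E'
from h import *
delta(0,-54,300);rot()
E
```

```text
clock: 13.8
eef_pos: [527.4, -66.1, 306.2]
tcp_rot: [3.136, 0.001, 1.447]
contact_force: [-0.9, -0.2, -4.7]
opening: 0.578
t 13.8 tray xy [  1.2 -53.8] z 306.2 rot [3.1361e+00 7.0000e-04 1.4472e+00] wz 0.0003 open 0.578 F [-0.9 -0.2 -4.7]
tool dx,dy,dz -0.2 -1.2 6.2
rotvec [0.0055 0.0007 0.0004]
```

```bash

python3 -m creep '[[0.005,0,0,0,-1,6,1],[0,0,0,0,0,0,1]]' 60 
python3 - <<'E'
from h import *
delta(0,-54,300);rot()
for n in('top','scene'):
    g=shot(n,n+'6.png')
    c=g['color'][165:235,245:400] if n=='top' else g['color'][130:220,250:350]
    cv2.imwrite(f'pics/{n}6c.png',cv2.resize(c[...,::-1],None,fx=5 if n=='top' else 6.5,fy=5 if n=='top' else 6.5,interpolation=cv2.INTER_CUBIC))
E
```

```text
clock: 13.97
eef_pos: [526.3, -65.8, 299.4]
tcp_rot: [-3.141, 0.001, 1.448]
contact_force: [0.0, 0.2, -4.5]
opening: 0.573
t 13.97 tray xy [  0.  -53.6] z 299.4 rot [-3.1409e+00  7.0000e-04  1.4476e+00] wz 0.0007 open 0.573 F [ 0.   0.2 -4.5]
tool dx,dy,dz -0.4 -0.0 -0.6
rotvec [-0.0007  0.0007  0.0007]
```

View pics/scene6c.png

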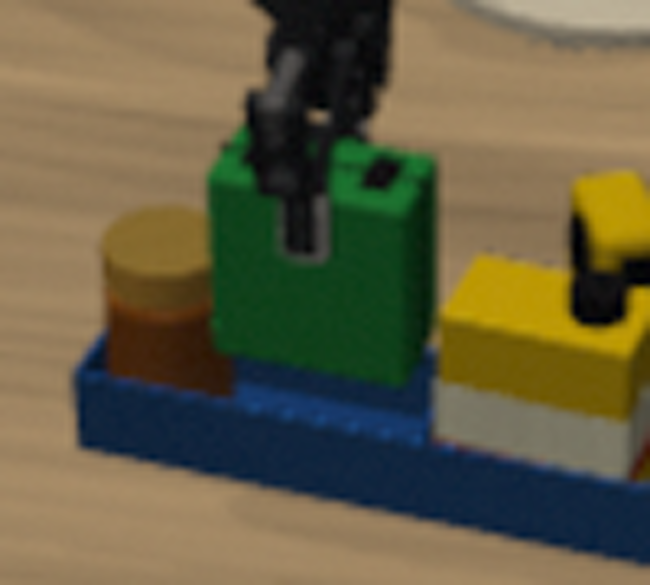

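View pics/top6c.png

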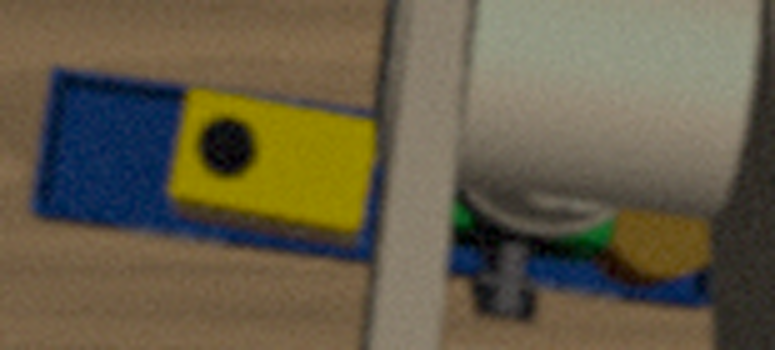

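```bash

python3 - <<'E'
from h import *
g=dict(np.load('pics/scene6.png.npz'))
P=lambda x,y,z:((proj(g,[*(C+x*EX+y*EY),z])-[250,130]+.5)*6.5-.5).round(1)
for y in(-101.6,-5.6): print(P(25,y,60.5),P(25,y,160.5))
print('rim',P(37,-171,45),P(-37,-171,45)); print('jar L,R',P(-22,-134.7-30*.93,104),[P(30*np.cos(t),-134.7+30*np.sin(t),104)[0] for t in (1.2,1.4,1.6,1.8,2)],[P(30*np.cos(t),-134.7+30*np.sin(t),104)[0] for t in (-1.8,-1.6,-1.4,-1.2,-1)])
E
```

```text
[210.3 360.2] [202.4 178.6]
[406.  398.6] [406.5 215.8]
rim [ 64.6 374.1] [124.  289.7]
jar L,R [122.  207.1] [np.float64(207.5), np.float64(215.2), np.float64(220.6), np.float64(223.6), np.float64(224.0)] [np.float64(107.1), np.float64(100.8), np.float64(96.7), np.float64(95.1), np.float64(96.1)]
```

```bash

python3 -m creep '[[0,0,0,0,0,10,1],[0,0,0,0,0,10,1],[0,0,0,0,0,10,1],[0,0,0,0,0,5,1],[0,0,0,0,0,0,1]]' 60 
python3 - <<'E'
from h import *
delta(0,-54,243);rot()
E
```

```text
clock: 14.48
eef_pos: [528.1, -66.1, 263.8]
tcp_rot: [3.136, 0.001, 1.448]
contact_force: [0.1, -0.3, -4.7]
opening: 0.576
t 14.48 tray xy [  1.8 -53.7] z 263.8 rot [3.1356e+00 7.0000e-04 1.4475e+00] wz 0.0006 open 0.576 F [ 0.1 -0.3 -4.7]
tool dx,dy,dz -0.3 -1.8 20.8
rotvec [0.006  0.0007 0.0006]
```

```bash

python3 -m creep '[[0.006,0,0,0,-1.8,6,1],[0,0,0,0,0,6,1],[0,0,0,0,0,4,1],[0,0,0,0,0,0,1]]' 60 
python3 -m creep '[[0.003,0,0,0,0,2,1],[0,0,0,0,0,1,1]]' 60 
python3 - <<'E'
from h import *
delta(0,-54,243);rot()
E
```

```text
clock: 14.82
eef_pos: [526.0, -65.9, 245.5]
tcp_rot: [-3.14, 0.001, 1.447]
contact_force: [-0.1, -0.3, -4.9]
opening: 0.575
clock: 14.98
eef_pos: [526.0, -66.0, 242.5]
tcp_rot: [-3.136, 0.001, 1.448]
contact_force: [-6.5, -3.1, 11.8]
opening: 0.577
t 14.98 tray xy [ -0.2 -53.8] z 242.5 rot [-3.1362e+00  1.1000e-03  1.4477e+00] wz 0.0008 open 0.577 F [-6.5 -3.1 11.8]
tool dx,dy,dz -0.2 0.2 -0.5
rotvec [-0.0054  0.0011  0.0008]
```

Floor contact at the expected height. Release, rise, and check.

```bash

python3 -m creep '[[-0.005,0,0,0,0,0.5,0.9],[0,0,0,0,0,0,0.5],[0,0,0,0,0,0,0],[0,0,0,0,0,0,0],[0,0,0,0,0,0,0],[0,0,0,0,0,-20,0],[0,0,0,0,0,-30,0],[0,0,0,0,0,-35,0],[0,0,0,20,-5,-20,0],[0,0,0,35,-10,0,0]]' 50
python3 -m creep '[[0,0,0,37,-10,0,0],[0,0,0,37,-10,0,0],[0,0,0,37,-10,0,0],[0,0,0,37,-10,0,0],[0,0,0,37,-10,0,0],[0,0,0,37,-10,0,0],[0,0,0,37,-10,0,0],[0,0,0,20,-5,0,0],[0,0,0,0,0,0,0]]' 50
python3 - <<'E'
from h import *
delta(-107,369,290);rot()
for n in('top','scene'):
    g=shot(n,n+'7.png')
    c=g['color'][165:235,245:400] if n=='top' else g['color'][110:230,240:400]
    cv2.imwrite(f'pics/{n}7c.png',cv2.resize(c[...,::-1],None,fx=5,fy=5,interpolation=cv2.INTER_CUBIC))
E
```

```text
clock: 15.82
eef_pos: [520.1, -12.3, 353.5]
tcp_rot: [3.139, 0.002, 1.444]
contact_force: [1.4, 1.0, -0.5]
opening: 1.0
clock: 16.57
eef_pos: [480.5, 291.6, 360.7]
tcp_rot: [3.121, -0.007, 1.442]
contact_force: [0.3, 0.4, 0.2]
opening: 1.001
t 16.57 tray xy [-89.6 295.4] z 360.7 rot [ 3.1209 -0.0074  1.4417] wz -0.0052 open 1.001 F [0.3 0.4 0.2]
tool dx,dy,dz 73.5 -17.8 70.7
rotvec [ 0.0207 -0.0074 -0.0053]
```

View pics/scene7c.png

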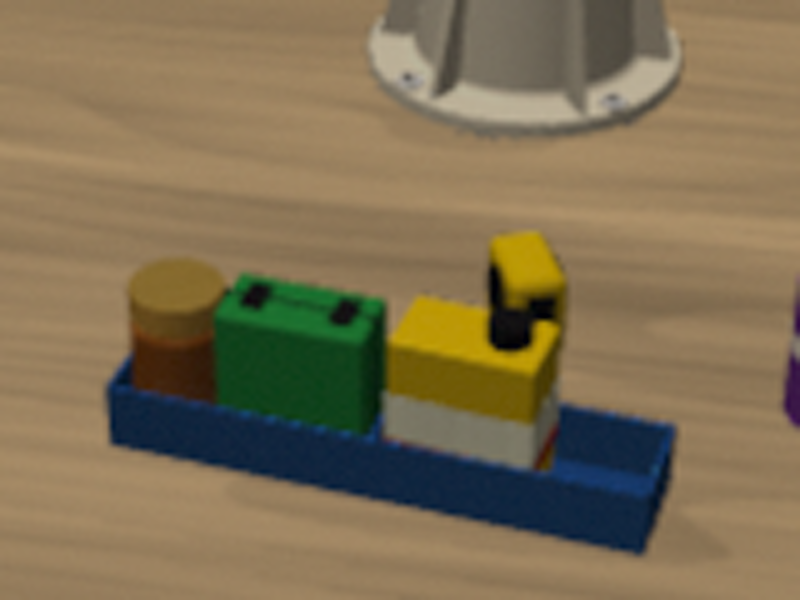

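View pics/top7c.png

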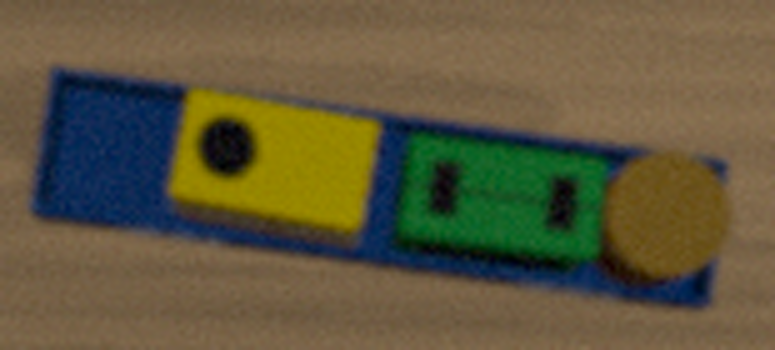

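The top view shows the case seated between divider and jar, at crop (400–605, 130–260). The left end gap is clear for the can, so I'll go to the can.

```bash

python3 -m creep '[[0.02,-0.007,-0.005,30,-7,0,0],[0,0,0,30,-7,0,0],[0,0,0,12,-4,10,0],[0,0,0,0,0,15,0],[0,0,0,0,0,15,0],[0,0,0,0,0,0,0]]' 50
python3 - <<'E'
from h import *
print(tf([471,366]))
delta(-108.2,368,236);rot()
E
```

```text
clock: 17.17
eef_pos: [474.1, 357.5, 318.9]
tcp_rot: [3.14, 0.003, 1.441]
contact_force: [-1.3, 0.0, 0.1]
opening: 1.0
[-108.22086605  368.04594027]
t 17.17 tray xy [-104.1  360. ] z 318.9 rot [3.1399 0.0033 1.4406] wz -0.0062 open 1.0 F [-1.3  0.   0.1]
tool dx,dy,dz 8.0 -4.2 82.9
rotvec [ 0.0017  0.0033 -0.0062]
```

```bash

python3 -m creep '[[0.001,0.003,-0.006,8,-4,0,0],[0,0,0,0,0,15,0],[0,0,0,0,0,15,0],[0,0,0,0,0,0,0]]' 50 >/dev/null
python3 - <<'E'
from h import *
delta(-108.2,368,236);rot()
g=shot('scene','s8.png');c=g['color'][110:230,380:540,::-1];cv2.imwrite('pics/s8c.png',cv2.resize(c,None,fx=5,fy=5,interpolation=cv2.INTER_CUBIC)[:600,:800])
E
```

```text
t 17.5 tray xy [-106.5  365.6] z 289.3 rot [3.1405e+00 2.0000e-04 1.4435e+00] wz -0.0033 open 1.0 F [-0.8  0.  -0.7]
tool dx,dy,dz 2.4 -1.7 53.3
rotvec [ 0.0011  0.0002 -0.0033]
```

View pics/s8c.png

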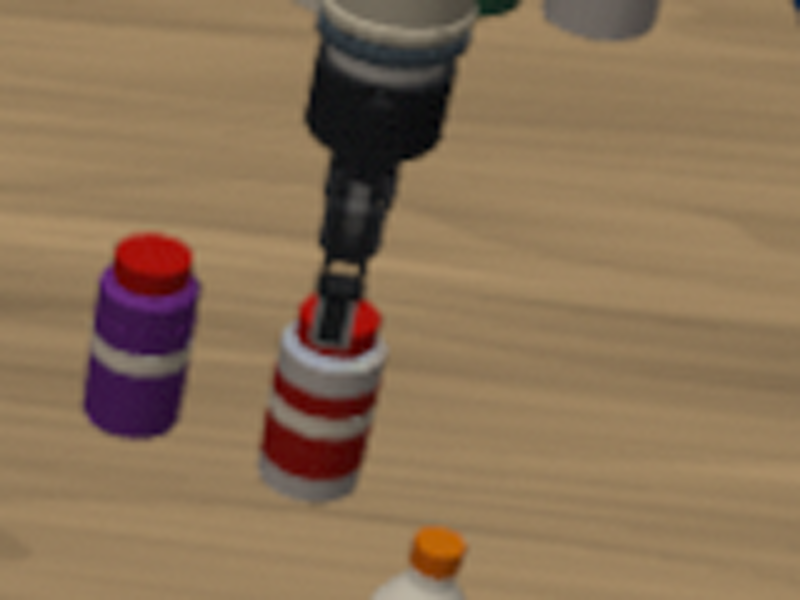

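```bash

python3 -m creep '[[0.001,0,-0.003,2.4,-1.7,12,0],[0,0,0,0,0,12,0],[0,0,0,0,0,12,0],[0,0,0,0,0,8,0],[0,0,0,0,0,0,0]]' 50 
python3 - <<'E'
from h import *
delta(-108.2,368.5,236);rot()
E
```

```text
clock: 17.97
eef_pos: [472.6, 366.5, 246.0]
tcp_rot: [3.137, -0.004, 1.446]
contact_force: [-0.6, 0.6, 0.7]
opening: 0.996
t 17.97 tray xy [-106.7  368.8] z 246.0 rot [ 3.1373 -0.0041  1.446 ] wz -0.0009 open 0.996 F [-0.6  0.6  0.7]
tool dx,dy,dz -0.3 -1.5 10.0
rotvec [ 0.0043 -0.0041 -0.0009]
```

```bash

python3 -m creep '[[0.004,-0.004,0,0,-1,8,0],[0,0,0,0,0,0,0.2],[0,0,0,0,0,0,0.6],[0,0,0,0,0,0,1],[0,0,0,0,0,0,1],[0,0,0,0,0,0,1],[0,0,0,0,0,0,1]]' 50 
python3 - <<'E'
from h import *
delta(-108.2,368.5,236);rot()
E
python3 -m creep '[[0,0,0,0,0,-5,1],[0,0,0,0,0,-10,1],[0,0,0,0,0,-20,1],[0,0,0,0,0,-30,1],[0,0,0,0,0,-30,1],[0,0,0,0,0,-30,1],[0,0,0,0,0,0,1]]' 50
python3 - <<'E'
from h import *
delta(0,132,236);rot()
g=shot('scene','s9.png');c=g['color'][60:220,380:540,::-1];cv2.imwrite('pics/s9c.png',cv2.resize(c,None,fx=3.7,fy=3.7,interpolation=cv2.INTER_CUBIC)[:600,:800])
E
```

```text
clock: 18.55
eef_pos: [470.9, 366.8, 236.7]
tcp_rot: [-3.139, 0.002, 1.446]
contact_force: [0.4, -0.1, -3.0]
opening: 0.717
t 18.55 tray xy [-108.4  368.8] z 236.7 rot [-3.1393e+00  1.9000e-03  1.4462e+00] wz -0.0007 open 0.717 F [ 0.4 -0.1 -3. ]
tool dx,dy,dz -0.3 0.2 0.7
rotvec [-0.0022  0.0019 -0.0007]
clock: 19.13
eef_pos: [470.4, 366.1, 368.3]
tcp_rot: [-3.136, 0.006, 1.446]
contact_force: [0.6, 0.7, -3.3]
opening: 0.716
t 19.13 tray xy [-108.8  368. ] z 368.3 rot [-3.1357  0.0058  1.4459] wz -0.0009 open 0.716 F [ 0.6  0.7 -3.3]
tool dx,dy,dz -235.9 109.0 132.3
rotvec [-0.0059  0.0058 -0.001 ]
```

View pics/s9c.png

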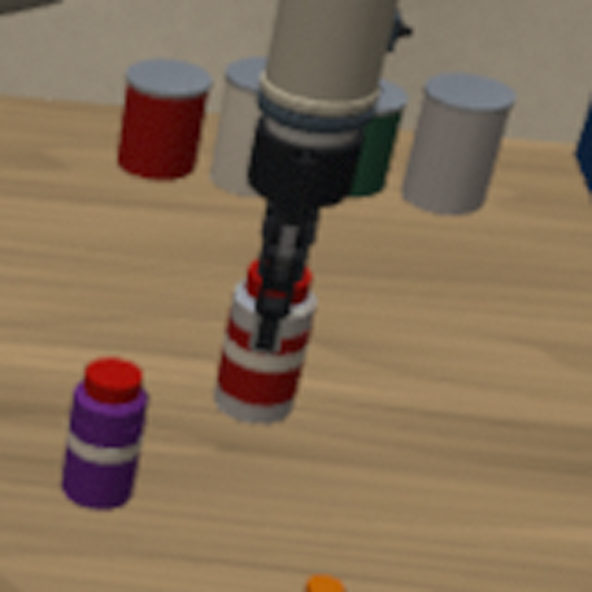

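```bash

python3 -m creep '[[-0.006,0.006,-0.001,-30,14,0,1],[0,0,0,-34,16,0,1],[0,0,0,-34,16,0,1],[0,0,0,-34,16,0,1],[0,0,0,-34,16,0,1],[0,0,0,-30,14,0,1],[0,0,0,-15,7,0,1],[0,0,0,0,0,0,1]]' 50
python3 - <<'E'
from h import *
delta(0,132,345);rot()
E
```

```text
clock: 19.85
eef_pos: [540.7, 135.3, 360.5]
tcp_rot: [-3.134, 0.003, 1.453]
contact_force: [-0.2, 0.4, -3.9]
opening: 0.712
t 19.85 tray xy [-10.5 147.7] z 360.5 rot [-3.1343e+00  3.1000e-03  1.4528e+00] wz 0.006 open 0.712 F [-0.2  0.4 -3.9]
tool dx,dy,dz -15.8 10.4 15.5
rotvec [-0.0073  0.0031  0.006 ]
```

```bash

python3 -m creep '[[-0.007,0.003,0.006,-13,10,0,1],[0,0,0,0,0,0,1]]' 50 >/dev/null
python3 - <<'E'
from h import *
delta(0,132,345);rot()
E
```

```text
t 20.02 tray xy [ -0.9 133. ] z 358.5 rot [-3.1383e+00  1.0000e-03  1.4442e+00] wz -0.0027 open 0.712 F [ 0.7 -0.4 -2.8]
tool dx,dy,dz -1.0 0.9 13.5
rotvec [-0.0033  0.001  -0.0027]
```

```bash

python3 -m creep '[[-0.003,0,-0.002,0,1,10,1],[0,0,0,0,0,10,1],[0,0,0,0,0,5,1],[0,0,0,0,0,0,1]]' 50 >/dev/null
python3 - <<'E'
from h import *
delta(0,132,292);rot()
for n in('top','scene'):
    g=shot(n,n+'10.png')
    c=g['color'][165:235,245:400] if n=='top' else g['color'][110:230,240:400]
    cv2.imwrite(f'pics/{n}10c.png',cv2.resize(c[...,::-1],None,fx=5,fy=5,interpolation=cv2.INTER_CUBIC))
P=lambda x,y,z:((proj(g,[*(C+x*EX+y*EY),z])-[240,110]+.5)*5-.5).round(1)
q=tf(sense()['eef_pos']);zb=sense()['eef_pos'][2]-236.7
for z in (zb,zb+102):
  U=np.array([P(q[0]+31*np.cos(t),q[1]+31*np.sin(t),z) for t in np.linspace(0,6.28,60)]);print(z,U.min(0),U.max(0))
print('rim corners',P(37,171,45),P(-37,171,45))
E
```

```text
t 20.35 tray xy [ -1.9 134.2] z 328.6 rot [-3.1369e+00  1.5000e-03  1.4466e+00] wz -0.0003 open 0.715 F [-0.9  0.8 -3.4]
tool dx,dy,dz -2.2 1.9 36.6
rotvec [-0.0046  0.0015 -0.0003]
92.92170385898862 [551.  350.2] [657.1 412.3]
194.92170385898862 [560.1 203.4] [671.2 263. ]
rim corners [644.7 496.2] [671.8 423.7]
```

View pics/scene10c.png

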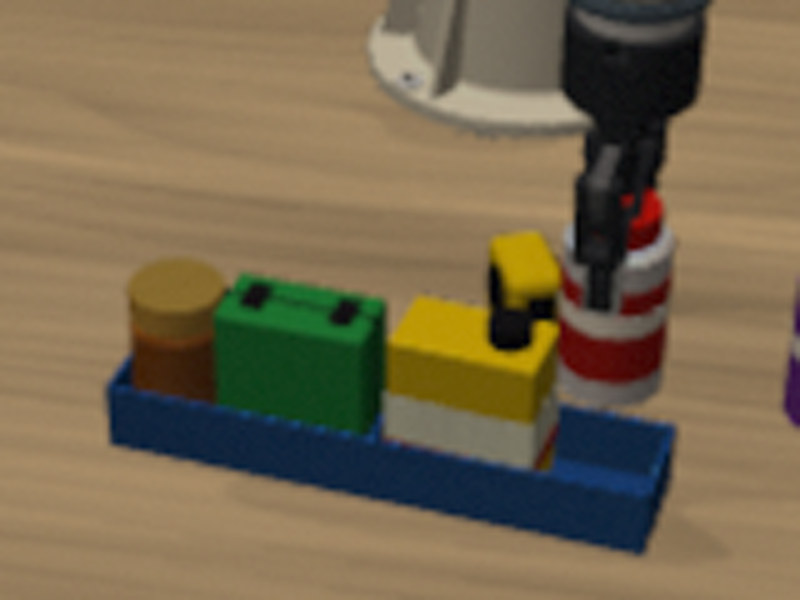

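View pics/top10c.png

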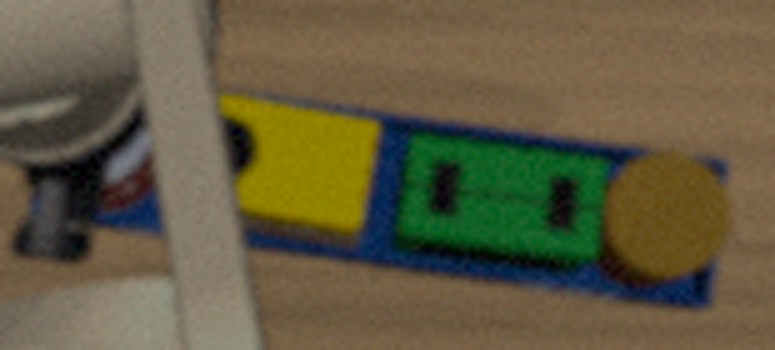

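```bash

python3 -m creep '[[-0.004,0.001,0,-2.2,1.9,6,1],[0,0,0,0,0,10,1],[0,0,0,0,0,10,1],[0,0,0,0,0,4,1],[0,0,0,0,0,0,1]]' 50 >/dev/null
python3 - <<'E'
from h import *
delta(0,132,292);rot()
E
```

```text
t 20.87 tray xy [  0.5 133. ] z 297.3 rot [ 3.1390e+00 -6.0000e-04  1.4483e+00] wz 0.0014 open 0.712 F [-0.5  0.7 -4.3]
tool dx,dy,dz -1.0 -0.5 5.3
rotvec [ 0.0026 -0.0006  0.0014]
```

```bash

python3 -m creep '[[0.003,0,0.001,-1,-0.9,3,1],[0,0,0,0,0,4,1],[0,0,0,0,0,2,1],[0,0,0,0,0,0,1]]' 50 
python3 - <<'E'
from h import *
delta(-0.4,132,285);rot()
for n in('top','scene'):
    g=shot(n,n+'11.png')
    c=g['color'][165:235,245:400] if n=='top' else g['color'][140:230,320:400]
    cv2.imwrite(f'pics/{n}11c.png',cv2.resize(c[...,::-1],None,fx=5 if n=='top' else 6.5,fy=5 if n=='top' else 6.5,interpolation=cv2.INTER_CUBIC))
E
```

```text
clock: 21.2
eef_pos: [548.7, 118.3, 287.0]
tcp_rot: [-3.14, -0.0, 1.447]
contact_force: [-0.1, 0.6, -4.4]
opening: 0.714
t 21.2 tray xy [ -0.5 131.8] z 287.0 rot [-3.1401e+00 -4.0000e-04  1.4469e+00] wz 0.0 open 0.714 F [-0.1  0.6 -4.4]
tool dx,dy,dz 0.2 0.1 2.0
rotvec [-0.0015 -0.0004  0.    ]
```

View pics/scene11c.png

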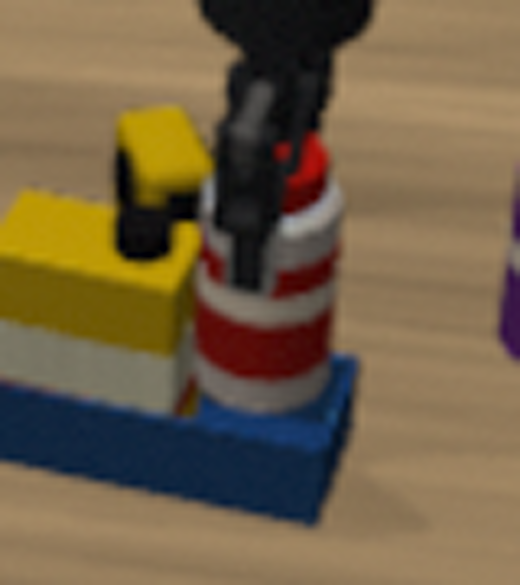

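View pics/top11c.png

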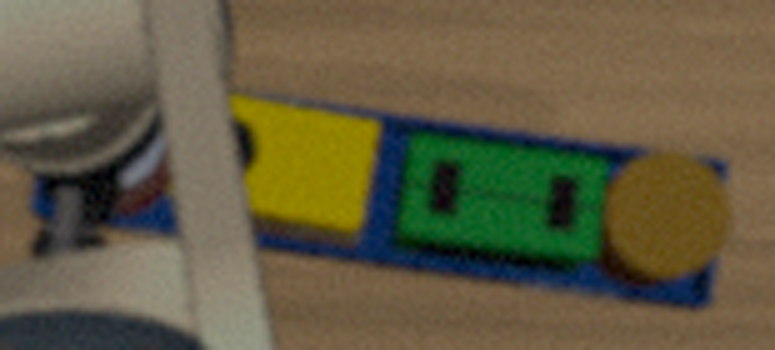

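The can hangs over the end gap with its foot just above the rim. Lowering gently.

```bash

python3 -m creep '[[-0.001,0,0,0,0,4,1],[0,0,0,0,0,4,1],[0,0,0,0,0,0,1]]' 50 
python3 - <<'E'
from h import *
delta(-0.4,132,241);rot()
E
```

```text
clock: 21.55
eef_pos: [549.5, 118.4, 279.8]
tcp_rot: [3.139, -0.001, 1.447]
contact_force: [-0.1, -0.5, -2.3]
opening: 0.713
t 21.55 tray xy [  0.3 132.1] z 279.8 rot [ 3.1390e+00 -1.4000e-03  1.4469e+00] wz 0.0 open 0.713 F [-0.1 -0.5 -2.3]
tool dx,dy,dz -0.1 -0.7 38.8
rotvec [ 0.0026 -0.0014  0.    ]
```

```bash

python3 -m creep '[[0.002,-0.001,0,0,-0.7,4,1],[0,0,0,0,-0.2,4,1],[0,0,0,0,0,0,1]]' 50 | tail -2
python3 -c "
from h import *
delta(-0.4,132,241);rot()"
```

```text
contact_force: [1.7, 0.0, -3.6]
opening: 0.709
t 21.8 tray xy [  0.5 132.4] z 271.8 rot [ 3.1373e+00 -1.3000e-03  1.4471e+00] wz 0.0002 open 0.709 F [ 1.7  0.  -3.6]
tool dx,dy,dz -0.4 -0.9 30.8
rotvec [ 0.0043 -0.0013  0.0002]
```

```bash

python3 -m creep '[[0.004,-0.001,0,0,-0.7,5,1],[0,0,0,0,-0.3,5,1],[0,0,0,0,0,0,1]]' 50 | tail -2
python3 -m creep '[[0.002,-0.001,0,0,-0.4,5,1],[0,0,0,0,-0.3,5,1],[0,0,0,0,0,0,1]]' 50 | tail -2
python3 -c "
from h import *
delta(-0.4,132,241);rot()"
```

```text
contact_force: [1.8, 0.7, -4.9]
opening: 0.709
contact_force: [3.4, -0.1, -4.2]
opening: 0.715
t 22.3 tray xy [  0.5 132.8] z 250.6 rot [ 3.1383e+00 -6.0000e-04  1.4472e+00] wz 0.0004 open 0.715 F [ 3.4 -0.1 -4.2]
tool dx,dy,dz -0.8 -0.9 9.6
rotvec [ 0.0033 -0.0006  0.0004]
```

```bash

python3 -m creep '[[0.003,0,0,0,0.3,4,1],[0,0,0,0,0,3,1],[0,0,0,0,0,0,1]]' 50 | tail -2
python3 -m creep '[[0.001,0,0,0,0,2,1],[0,0,0,0,0,1,1]]' 50 | tail -2
python3 -c "
from h import *
delta(-0.4,132,241);rot()"
```

```text
contact_force: [2.5, -1.0, -2.4]
opening: 0.712
contact_force: [-4.2, -0.1, 17.9]
opening: 0.714
t 22.72 tray xy [  1.4 133.1] z 240.5 rot [-3.1413e+00 -1.1000e-03  1.4471e+00] wz 0.0003 open 0.714 F [-4.2 -0.1 17.9]
tool dx,dy,dz -1.1 -1.8 -0.5
rotvec [-0.0003 -0.0011  0.0003]
```

The can is on the floor at z 240.5, as expected (236.7+4). Release and retreat.

```bash

python3 -m creep '[[0,0,0,0,0,0,0.9],[0,0,0,0,0,0,0.5],[0,0,0,0,0,0,0],[0,0,0,0,0,0,0],[0,0,0,0,0,0,0],[0,0,0,0,0,-20,0],[0,0,0,0,0,-30,0],[0,0,0,0,0,-35,0],[0,0,0,0,0,-30,0],[0,0,0,30,-10,-10,0]]' 50
python3 -m creep '[[0,0,0,37,-10,0,0],[0,0,0,37,-10,0,0],[0,0,0,37,-10,0,0],[0,0,0,37,-10,0,0],[0,0,0,37,-10,0,0],[0,0,0,37,-10,0,0],[0,0,0,0,0,0,0],[0,0,0,0,0,0,0]]' 50
python3 - <<'E'
from h import *
delta()
for n in('top','scene'):
    g=shot(n,n+'12.png')
    c=g['color'][165:235,245:400] if n=='top' else g['color'][110:230,240:400]
    cv2.imwrite(f'pics/{n}12c.png',cv2.resize(c[...,::-1],None,fx=5,fy=5,interpolation=cv2.INTER_CUBIC))
E
```

```text
clock: 23.55
eef_pos: [541.3, 147.2, 364.9]
tcp_rot: [-3.122, 0.006, 1.444]
contact_force: [1.6, 1.1, 0.1]
opening: 0.997
clock: 24.22
eef_pos: [505.6, 388.0, 370.5]
tcp_rot: [-3.124, 0.002, 1.442]
contact_force: [-0.2, -0.7, -0.3]
opening: 1.0
t 24.22 tray xy [-76.6 394.1] z 370.5 rot [-3.1244e+00  2.1000e-03  1.4419e+00] wz -0.005 open 1.0 F [-0.2 -0.7 -0.3]
tool dx,dy,dz 0.0 0.0 None
```

View pics/scene12c.png

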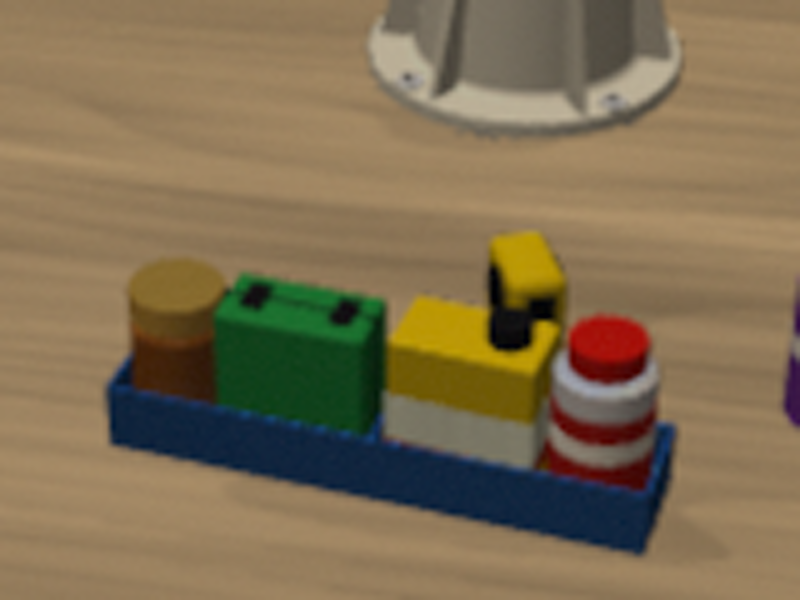

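View pics/top12c.png

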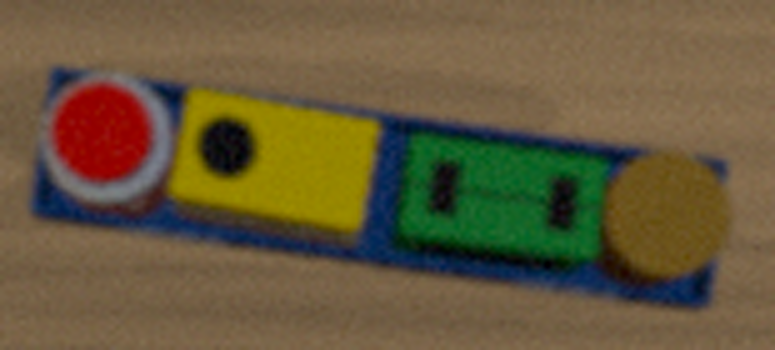

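View pics/top12.png

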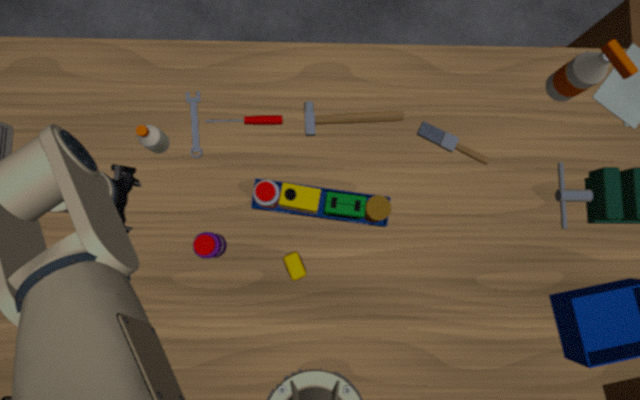

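All four stand in the tray: can at top crop (102,133), tin at (275,160), case at (505,195), jar at (668,215). The set-down heights matched the lift heights, and the bystanders haven't moved. Handing in.

```bash
python3 -c "
from h import *
print(job.sign_off())"
```

```text
the job is handed in; nothing more can be done
None
```

I packed the can and the case into the tray and handed the job in at about 24 s of the 66 s allowed; hand-in gives no verdict.

- **Left bay (+y):** I moved the tin about 24 mm to the divider and set the red can in the outer end.
- **Right bay (−y):** I moved the jar about 27 mm to the outer end and set the case between it and the divider.

**Seating:** The arm felt the floor (12–24 N) at each set-down. The tool height at that moment was within about 1 mm of the seated height expected for each of the four. The last pictures show all four upright between the walls. The gripper is open and well clear, and neither the bystanders nor the purple can has visibly moved.

**Disagreements:**
- The scene camera placed things about 2–3 mm farther along +y than the top camera. I went by the top camera and the robot's own position.
- The can brushed the side wall lightly (about 3 N) on the way down.
- The case stands very close to the jar, with little or no gap visible between them in the top view.

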